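# Get the low jar out from among the solvent bottles

### The arm

A 6-joint arm with a two-finger parallel gripper is mounted at the origin on the work surface. World frame = base frame: x ahead of the robot, y to its left, z up, the work surface at z = 0. Lengths are in m, angles in rad, forces in N, time in s.
With the tool pointing down it reaches from about 0.375 to 0.975 m from the base axis. Payload 3.8 kg.
Tool frame: the origin (TCP) lies midway between the tips of the shut fingers; the grasp point (between the pads) lies 19 mm behind it; z points along the fingers, y is the direction in which the jaws open and shut (so a half turn about z gives the same grasp; the last joint's range is limited). The gripper opens to 85 mm and grips with 20 to 120 N. Pads are 22 mm wide; open, the fingers measure 114 mm over their backs; the gripper's body (76 mm by 85 mm) begins 54 mm behind the grasp point. The pads swing forward as they close: fully open they stand 13 mm farther back than shut.
Start: joints at [-1.163, 0.264, 1.604, -0, 1.274, -0.037], TCP at [0.29, -0.609, 0.231] pointing down, gripper open.
Joint ranges: [-2.63, 2.63], [-0.94, 2.18], [0.31, 2.57], [-1.31, 4.45], [0, 2.66], [-2.55, 2.55]. Speed limits (rad/s): [2.57, 2.57, 3.14, 3.14, 3.14, 3.14].

### API

Orientations are given as a rotation vector (axis times angle).
In Python, from workcell import bot gives the robot as it stands.
- The arm moves only by the tool drive_tool, never from a script. Its argument "deltas" is a list of rows, each an object with "hand": the opening, from 0 (shut) to 1 (fully open); "offset": the shift along the world's x, y, z in cm, a list of three; "angular": the turn, a rotation vector about the world's x, y, z in degrees, a list of three. A call has 1 to 8 rows; each row is the pose to reach, as a shift and turn from the pose commanded when the call began; what a row does not reach only later rows make up. A row lasts 1/8 s, in which the tool goes at most 62.5 mm and 10.7 degrees, less where a joint would pass 70% of its speed; a pose out of reach is approached as far as the arm can. A call with a gripper value outside its range is refused whole. The fingers move at their own pace and stop on an object; "force" is the grip in N (left out, the last holds). Time passes only in rows, so rows that repeat a pose let the fingers close. It gives the time, the measured TCP pose, the force and the opening at its end, in the units of the state.
- bot.read_state(): the state, without advancing time (a new reading comes with each control period).
- bot.read_camera(name): name is "side" or "top"; returns a dict with "frame" (384x512x3 uint8, blue, green, red), "mtx" (3x3 intrinsics, pixels), "k1" (the pictures are not rectified: a ray, as slopes to the right and down, at radius r is drawn at 1 + k1 r^2 times it, then the intrinsics apply), "R" (3x3) and "t" (3): a world point X has camera coordinates R X + t. Camera axes: x right, y down, z forward; pixel columns grow to the right and rows downward; lengths in m; the calibration is good to about 2 mm. A picture is of the moment at which its call begins. There is no depth.
- bot.finish_job(): hands the job in, once; it reports no verdict.
The state is a dict: "time": time; "q": joint angles; "joint_vel": joint speeds; "joint_torque": joint torques, N m; "tool_pos": TCP position; "tcp_rot": TCP orientation; "wrist_force": force on the tool from outside, world axes, zero at the start; "torque": the same for the moment, N m; "width": opening from 0.0 (shut) to 1.0 (fully open).
Only numpy, scipy, OpenCV 4.12 (cv2) and the standard library are available. Lean on these libraries where they do the work, as an engineer would, in place of code of your own. Each camera call takes 0.05 s, during which the arm holds its last target. There are 200 camera calls.

### The job

The low jar at the back of the black solvent tray is hemmed in by three taller bottles and has to go on the stirrer. First clear all three bottles into the white side tray, so that they stand there together, while the jar stays put; then set the jar centrally on the stirrer's round plate, and last put each bottle back on the very pad of the black tray that it came from. Set everything down gently and keep it upright, leave the bottles and the jar standing free, and do not disturb the vial and the small box in the tray or the beaker.

Things in the scene. Friction and masses are not known exactly. Their poses are not given: they have to be found in the camera images.
- round_bottle: Tall round amber glass bottle, 58 mm across, 150 mm high with its cap, narrow neck. A ribbed round blue screw cap, 40 mm across and 30 mm high, is the place to grip it: the cap spans heights 120 to 150 mm above the origin. Origin: centre of the underside, z up. About 0.3 kg, centre of mass on the axis.
- square_bottle: Square-bodied amber glass bottle, 52 x 52 mm, 132 mm high with its cap; body 80 mm high. A ribbed round blue screw cap, 40 mm across and 30 mm high, is the place to grip it: the cap spans heights 102 to 132 mm above the origin. Origin: centre of the underside, z up. About 0.3 kg, centre of mass on the axis.
- cone_flask: Conical amber glass flask, 66 mm across at the foot narrowing to a 32 mm neck, 140 mm high with its cap. A ribbed round blue screw cap, 40 mm across and 30 mm high, is the place to grip it: the cap spans heights 110 to 140 mm above the origin. Origin: centre of the underside, z up. About 0.3 kg, centre of mass on the axis.
- low_jar: Low squat amber glass jar, 54 mm across and 62 mm high including its wide blue lid (52 mm across, 18 mm high, from 44 to 62 mm). It stands at the middle of the tray's back row. Origin: centre of the underside, z up. About 0.16 kg.
- tray: Black tray, fixed, 152 (x, front to back) by 224 mm (y). Origin: underside centre. Floor 6 mm above it, rim 18 mm high, steel rail 58 mm high at each end (y = +-110). Flat grey pads of 61 mm mark four places, at its (x, y) mm: back (33, 66), (33, 0), (33, -66) and front (-33, 0). The jar is on the back middle pad, the bottles on the others in any order; vial and small box in the front corners.
- side_tray: White shallow side tray, fixed and empty, to the left or right of the black tray: 300 mm long (its x) by 125 mm wide (its y), 14 mm high with 4 mm walls. Origin: centre of its underside; its floor is 4 mm above the origin. Room for the three bottles in a row along its x.
- stirrer: White magnetic stirrer, fixed, on the other side: body 150 x 115 mm and 42 mm high, with a round white plate of 100 mm diameter on top. Origin: on the axis of the round plate, at bench level; the plate's top is 48 mm above the origin.
- vial: Bystander in the tray's front left corner: small clear vial with white cap, 24 mm across, 45 mm high. Origin: centre of the underside. Leave it alone.
- small_box: Bystander in the tray's front right corner: small clear box with grey lid, 36 x 44 mm, 26 mm high. Origin: centre of the underside. Leave it alone.
- beaker: Bystander on the bench in front of the tray: empty glass beaker, 52 mm across, 60 mm high. Origin: centre of the underside. Leave it alone.

How it is judged:
By the outcome, as a careful person would: the job done as asked, in the order asked, and still so for the second after the job is handed in, with the robot touching nothing.
It also fails if it takes over 136 s, if anything falls off the work surface, if the arm or the gripper's body presses on something with over 40 N, if the wrist force passes 120 N, or if a joint passes its speed limit or range.

## Working session

There is one attempt and no reset: what is moved stays moved. The work goes in short steps, Python scripts to look and compute and a tool call to move; the robot and the scene stay as the last step left them, time stands still between calls to the robot, and variables do not carry over. Pictures are saved under pics/ and viewed, about 12 in all and at most 16, crops included, and the job is handed in when it is done.

Besides the shell and the picture viewer there is one more tool, called after "Request:" by a JSON object that holds its "op" and its "data", one argument or row to a line. drive_tool: Moves the arm, as the interface text tells. Its arguments: {"type":"object","properties":{"deltas":{"type":"array"},"force":{"type":"number"}},"required":["deltas"]}

```bash
ls; mkdir -p pics
python3 - <<'E'
from workcell import bot
import cv2,numpy as np
s=bot.read_state();print(s)
for n in("top","side"):
    c=bot.read_camera(n);cv2.imwrite(f"pics/{n}0.png",c["frame"]);print(n,c["mtx"],c["k1"],c["R"],c["t"])
E
```

```text
pics
{'time': 0.0, 'q': array([-1.16290741e+00,  2.64790480e-01,  1.60535894e+00, -1.69021161e-05,
        1.27368833e+00, -3.68779148e-02]), 'joint_vel': array([ 0.00050837, -0.00070652, -0.00138886,  0.00080173, -0.00067559,
        0.0004199 ]), 'joint_torque': array([-5.27410575e-04, -5.15123713e+01, -3.67314756e+01, -6.84007568e-05,
        1.29885064e-02, -1.06342361e-05]), 'tool_pos': array([ 0.29013787, -0.60866525,  0.229945  ]), 'tcp_rot': array([-3.06207838e+00, -6.92415452e-01,  6.74925814e-04]), 'wrist_force': array([-0.82943765, -0.33471193,  0.70928093]), 'torque': array([-0.00092414,  0.01418813, -0.06251692]), 'width': 0.9958892483385225}
top [[484.06938444   0.         260.49539674]
 [  0.         484.06938444 186.12325498]
 [  0.           0.           1.        ]] -0.03497997565380566 [[-0.01599806 -0.99953368  0.02600928]
 [-0.98952672  0.01209492 -0.14384223]
 [ 0.14346057 -0.02803808 -0.98925878]] [-0.00643978  0.53846483  1.04352055]
side [[494.52647399   0.         254.40522307]
 [  0.         494.52647399 191.59511721]
 [  0.           0.           1.        ]] -0.14100951058621666 [[-0.93417809 -0.35665268  0.010496  ]
 [-0.2517711   0.63804766 -0.72767197]
 [ 0.25282921 -0.6824178  -0.68584498]] [0.51087546 0.16746064 1.05764094]
```

View pics/top0.png

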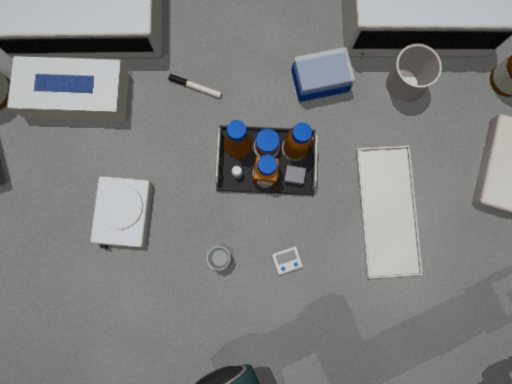

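View pics/side0.png

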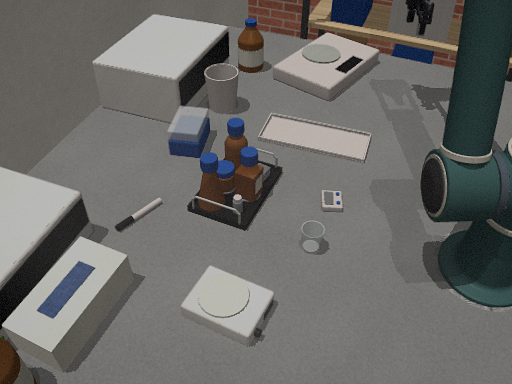

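The top view shows caps near (236,130), (302,132) and (267,164), the jar lid at (267,140), the stirrer plate at (122,205) and the side tray around (389,211). The side view shows the same arrangement, with the caps at (209,160), (236,127) and (249,157). Next I'll measure these and zoom in to tell the bottles apart.

```bash
cat > h.py <<'E'
from workcell import bot
import cv2,numpy as np
def cam(n): return bot.read_camera(n)
def ray(c,uv):
    p=cv2.undistortPoints(np.array([[uv]],float),c["mtx"],np.array([c["k1"],0,0,0,0.]))[0,0]
    # k1 convention identical to OpenCV's radial term
    return -c["R"].T@c["t"], c["R"].T@np.array([p[0],p[1],1])
def onz(c,uv,z):
    o,d=ray(c,uv); return o+d*(z-o[2])/d[2]
def proj(c,X):
    return cv2.projectPoints(np.array([X],float),cv2.Rodrigues(c["R"])[0],c["t"],c["mtx"],np.array([c["k1"],0,0,0,0.]))[0][0,0]
def tri(a,ua,b,ub):
    o1,d1=ray(a,ua);o2,d2=ray(b,ub)
    s=np.linalg.lstsq(np.c_[d1,-d2],o2-o1,rcond=None)[0]
    p,q=o1+s[0]*d1,o2+s[1]*d2
    return (p+q)/2,np.linalg.norm(p-q)
def blue(f):
    h=cv2.cvtColor(f,cv2.COLOR_BGR2HSV)
    return cv2.inRange(h,(100,140,50),(125,255,255))
E
python3 - <<'E'
from h import *
T,S=cam("top"),cam("side")
for c,nm in((T,"top"),(S,"side")):
    m=blue(c["frame"])
    n,l,st,ce=cv2.connectedComponentsWithStats(m)
    print(nm,[(st[i].tolist(),ce[i].round(1).tolist()) for i in range(1,n) if st[i][4]>40])
a=cv2.resize(T["frame"][115:205,205:330],None,fx=4.8,fy=4.8,interpolation=cv2.INTER_CUBIC)
b=cv2.resize(S["frame"][110:230,180:290],None,fx=3.6,fy=3.6,interpolation=cv2.INTER_CUBIC)
a=cv2.resize(a,(400,288)) if 0 else a[:432]
cv=np.zeros((870,600,3),np.uint8);
cv2.imwrite("pics/za.png",a);cv2.imwrite("pics/zb.png",cv2.resize(S["frame"][110:230,180:290],None,fx=5,fy=5,interpolation=cv2.INTER_CUBIC))
# white things in top
g=T["frame"].min(2)
m=cv2.inRange(g,170,255)
for c in cv2.findContours(m,cv2.RETR_EXTERNAL,cv2.CHAIN_APPROX_NONE)[0]:
    if cv2.contourArea(c)>300:
        print(cv2.contourArea(c),cv2.boundingRect(c),cv2.boxPoints(cv2.minAreaRect(c)).round(1).tolist())
m=cv2.inRange(T["frame"][115:205,205:330].max(2),0,45)
c=max(cv2.findContours(m,cv2.RETR_EXTERNAL,cv2.CHAIN_APPROX_NONE)[0],key=cv2.contourArea)
print("black",cv2.contourArea(c),(cv2.boxPoints(cv2.minAreaRect(c))+[205,115]).tolist())
E
```

```text
top [([292, 63, 60, 38, 440], [316.9, 89.5]), ([226, 120, 21, 21, 325], [236.2, 130.1]), ([292, 123, 21, 20, 319], [301.5, 132.5]), ([256, 129, 24, 23, 448], [267.2, 139.8]), ([258, 154, 19, 21, 305], [266.9, 164.2])]
side [([331, 0, 42, 27, 857], [350.2, 11.0]), ([245, 18, 12, 9, 84], [250.3, 22.2]), ([392, 44, 42, 20, 485], [412.9, 53.3]), ([228, 118, 16, 18, 208], [234.9, 125.9]), ([169, 140, 65, 39, 707], [207.2, 159.4]), ([240, 147, 18, 20, 231], [248.0, 155.2])]
478.0 (273, 247, 29, 27) [[271.70001220703125, 254.10000610351562], [295.3999938964844, 246.1999969482422], [301.8999938964844, 265.70001220703125], [278.20001220703125, 273.6000061035156]]
3189.0 (91, 177, 57, 69) [[90.30000305175781, 241.3000030517578], [98.0999984741211, 174.60000610351562], [148.10000610351562, 180.5], [140.3000030517578, 247.1999969482422]]
6096.0 (358, 148, 63, 130) [[357.0, 148.39999389648438], [408.6000061035156, 143.8000030517578], [420.0, 274.0], [368.3999938964844, 278.5]]
1738.0 (483, 116, 29, 93) [[483.0, 116.0], [511.0, 116.0], [511.0, 208.0], [483.0, 208.0]]
5318.0 (8, 57, 112, 54) [[7.900000095367432, 106.80000305175781], [9.800000190734863, 55.79999923706055], [119.30000305175781, 59.900001525878906], [117.4000015258789, 111.0]]
3810.0 (358, 0, 154, 26) [[358.0, 0.0], [511.0, 0.0], [511.0, 25.0], [358.0, 25.0]]
4865.5 (0, 0, 150, 34) [[-0.0, 0.0], [149.0, 0.0], [149.0, 33.0], [0.0, 33.0]]
black 255.5 [[290.0, 141.0], [313.0, 141.0], [313.0, 186.0], [290.0, 186.0]]
```

View pics/za.png

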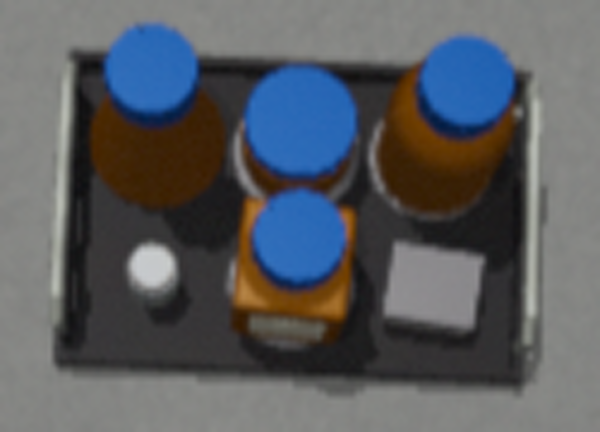

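View pics/zb.png

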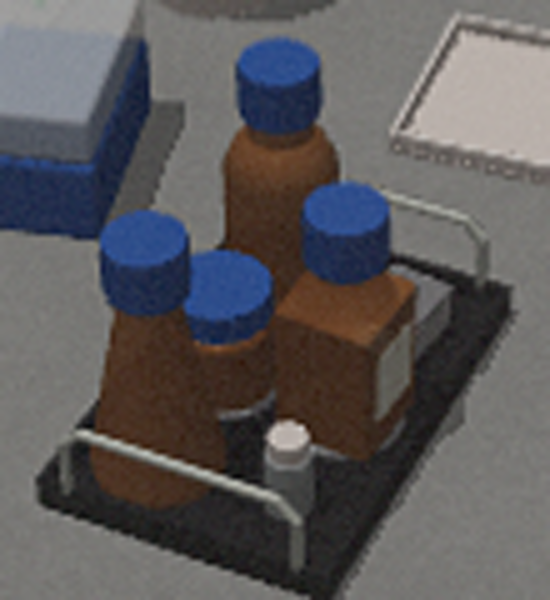

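Run:
```python
from h import *
T,S=cam("top"),cam("side")
print("campos",ray(T,(0,0))[0].round(3),ray(S,(0,0))[0].round(3))
for n,u,h,v in(("cone",(236.2,130.1),.131,None),("round",(301.5,132.5),.141,(234.9,125.9)),("square",(266.9,164.2),.123,(248,155.2)),("jar",(267.2,139.8),.059,None)):
    print(n,onz(T,u,h).round(4),*( [onz(S,v,h).round(4),tri(T,u,S,v)] if v else []))
for k,u,z in(("TL",(220,126.5),.018),("TR",(315.4,130),.018),("BL",(216.9,191),.006),("BR",(314.4,195.2),.006)): print(k,onz(T,u,z).round(4))
# cone & jar in side : split blob
m=blue(S["frame"])[145:190,195:240]
for r in m[::2]: print(''.join('#' if x else '.' for x in r))
# side tray corners
P=np.array([onz(T,u,.012)[:2] for u in ((357,148.4),(408.6,143.8),(420,274),(368.4,278.5))]);print("side",P.round(4),P.mean(0),[np.linalg.norm(P[i]-P[i-1]).round(4) for i in range(4)])
P=np.array([onz(T,u,.042)[:2] for u in ((98,174.6),(148.1,180.5),(140.3,247.2),(90.3,241.3))]);print("stir body",P.round(4),P.mean(0))
f=T["frame"][170:250,85:155];cv2.imwrite("pics/st.png",cv2.resize(cv2.convertScaleAbs(f,alpha=2.2,beta=-280),None,fx=7,fy=7,interpolation=cv2.INTER_CUBIC))
```

```text
campos [0.383 0.016 1.11 ] [0.252 0.797 0.842]
cone [0.6432 0.0372 0.131 ]
round [ 0.6342 -0.0975  0.141 ] [ 0.6365 -0.0988  0.141 ] (array([ 0.63486977, -0.09720486,  0.14219639]), np.float64(0.001855210895566596))
square [ 0.572  -0.0257  0.123 ] [ 0.5743 -0.0268  0.123 ] (array([ 0.57269567, -0.02543181,  0.1242172 ]), np.float64(0.0019647960980358546))
jar [ 0.6395 -0.0301  0.059 ]
TL [0.6822 0.077  0.018 ]
TR [ 0.6719 -0.1446  0.018 ]
BL [0.533  0.0854 0.006 ]
BR [ 0.5204 -0.139   0.006 ]
..#..#.......................................
.##...###....................................
.##...##.....................................
.##..........................................
#.#......##########..........................
.###..################.......................
...#.#################.......................
.....#################.......................
.....################.##############.........
.....##.############..################.......
......###.##....#....#.################......
......###..#.##..##..#.################......
.......#####..##..#.#.#################......
.........###.#.#.###..###############........
.......................############.###......
.......................####.##.....#.#.......
........................#######.###..........
.............................................
.............................................
.............................................
.............................................
.............................................
.............................................
side [[ 0.6285 -0.2417]
 [ 0.6385 -0.3645]
 [ 0.3368 -0.3728]
 [ 0.3292 -0.2543]] [ 0.48325152 -0.30833285] [np.float64(0.2995), np.float64(0.1233), np.float64(0.3018), np.float64(0.1187)]
stir body [[0.5682 0.3476]
 [0.5536 0.2359]
 [0.4065 0.2505]
 [0.4207 0.3598]] [0.48723513 0.2984729 ]
```

View pics/st.png

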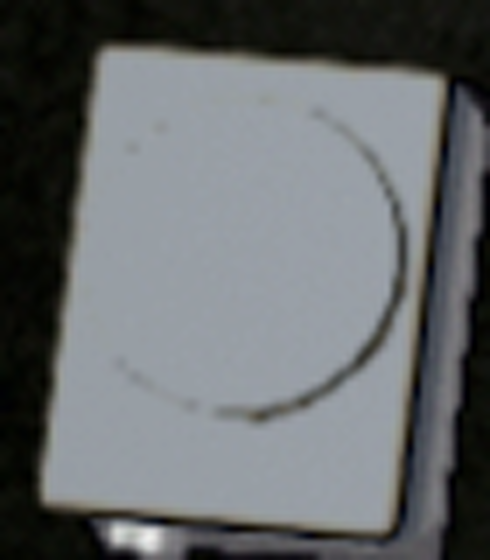

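The tray's yaw is about -3°. The cone is back left, the round bottle back right and the square one in front. The stirrer plate is centred near pixel (120,206.5). Time to move: the square bottle goes first.

Request:
{"op": "drive_tool", "data": {
  "deltas": [
    {"hand": 0.7,"offset": [4,8,0],"angular": [0,0,-8]},
    {"hand": 0.7,"offset": [8,16,0],"angular": [0,0,-16]},
    {"hand": 0.7,"offset": [11,22,0],"angular": [0,0,-22.4]},
    {"hand": 0.7,"offset": [14,28,0],"angular": [0,0,-22.4]},
    {"hand": 0.7,"offset": [17,34,0],"angular": [0,0,-22.4]},
    {"hand": 0.7,"offset": [20,40,0],"angular": [0,0,-22.4]},
    {"hand": 0.7,"offset": [23,46,0],"angular": [0,0,-22.4]},
    {"hand": 0.7,"offset": [25.5,52,0],"angular": [0,0,-22.4]}
  ],
  "force": 40
}}

```text
time: 1.3
tool_pos: [0.513, -0.1594, 0.2316]
tcp_rot: [3.14, 0.084, 0.002]
wrist_force: [0.8, 0.0, 0.3]
width: 0.696
```

Request:
{"op": "drive_tool", "data": {
  "deltas": [
    {"hand": 0.7,"offset": [2.5,5,0],"angular": [0,0,0]},
    {"hand": 0.7,"offset": [5,10,0],"angular": [0,0,0]},
    {"hand": 0.7,"offset": [6,13,0],"angular": [0,0,0]},
    {"hand": 0.7,"offset": [6,13,0],"angular": [0,0,0]},
    {"hand": 0.7,"offset": [6,13,0],"angular": [0,0,0]}
  ]
}}

```text
time: 1.92
tool_pos: [0.572, -0.0316, 0.2311]
tcp_rot: [3.14, 0.085, -0.001]
wrist_force: [-0.1, -0.5, -0.5]
width: 0.698
```

Run:
```python
from h import *
s=bot.read_state();print(s["tool_pos"],s["tcp_rot"],s["wrist_force"],s["q"].round(2))
```

```text
[ 0.57197325 -0.03162304  0.23112575] [ 3.13993699e+00  8.51271390e-02 -8.61574185e-04] [-0.12731421 -0.46251879 -0.48091517] [-0.1   0.07  1.83 -0.    1.24  1.42]
```

Request:
{"op": "drive_tool", "data": {
  "deltas": [
    {"hand": 0.7,"offset": [0.1,0.55,0],"angular": [0,0,0]},
    {"hand": 0.7,"offset": [0.1,0.55,-4],"angular": [0,0,0]},
    {"hand": 0.7,"offset": [0.1,0.55,-8],"angular": [0,0,0]},
    {"hand": 0.7,"offset": [0.1,0.55,-11],"angular": [0,0,0]},
    {"hand": 0.7,"offset": [0.1,0.55,-12.9],"angular": [0,0,0]},
    {"hand": 0.7,"offset": [0.1,0.55,-12.9],"angular": [0,0,0]}
  ]
}}

```text
time: 2.68
tool_pos: [0.572, -0.0262, 0.1009]
tcp_rot: [-3.14, -0.083, 0.005]
wrist_force: [0.5, 0.4, 0.9]
width: 0.698
```

Run:
```python
from h import *
T,S=cam("top"),cam("side")
a=cv2.resize(T["frame"][95:205,205:330],(500,440),interpolation=cv2.INTER_CUBIC)
b=cv2.resize(S["frame"][90:230,180:275],(300,440),interpolation=cv2.INTER_CUBIC)
cv2.imwrite("pics/g1.png",np.hstack([a,b]))
# stirrer plate from both views: dark arc
for c,(x0,y0,x1,y1),nm in((T,(85,170,155,250),"T"),(S,(175,265,280,345),"S")):
    cv2.imwrite(f"pics/p{nm}.png",c["frame"][y0:y1,x0:x1])
```

```text
(no output)
```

View pics/g1.png

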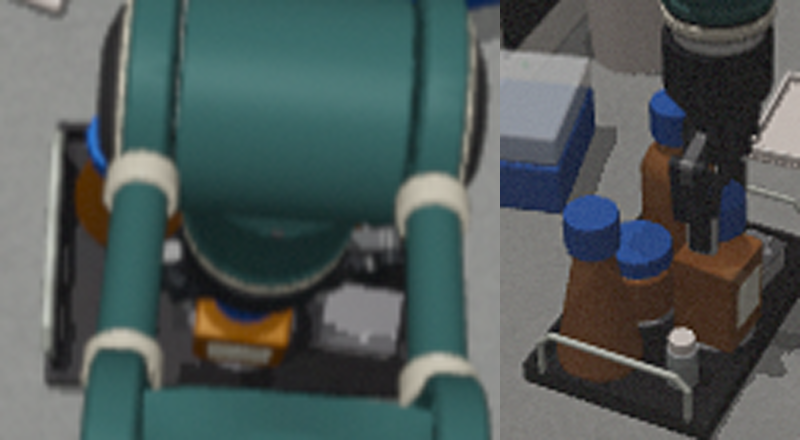

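The fingers straddle the square bottle's cap: in the side crop the cap is at about (735,205), with a finger at (700,200). I'll close and lift.

Request:
{"op": "drive_tool", "data": {
  "deltas": [
    {"hand": 0.2,"offset": [0,0,0],"angular": [0,0,0]},
    {"hand": 0.2,"offset": [0,0,0],"angular": [0,0,0]},
    {"hand": 0.2,"offset": [0,0,0],"angular": [0,0,0]},
    {"hand": 0.2,"offset": [0,0,0],"angular": [0,0,0]},
    {"hand": 0.2,"offset": [0,0,0],"angular": [0,0,0]},
    {"hand": 0.2,"offset": [0,0,1],"angular": [0,0,0]},
    {"hand": 0.2,"offset": [0,0,3],"angular": [0,0,0]},
    {"hand": 0.2,"offset": [0,0,6],"angular": [0,0,0]}
  ],
  "force": 45
}}

```text
time: 3.78
tool_pos: [0.5721, -0.0257, 0.1624]
tcp_rot: [-3.14, -0.085, 0.004]
wrist_force: [1.0, 0.2, -2.7]
width: 0.457
```

Request:
{"op": "drive_tool", "data": {
  "deltas": [
    {"hand": 0.2,"offset": [0,0,5],"angular": [0,0,0]},
    {"hand": 0.2,"offset": [0,0,10],"angular": [0,0,0]},
    {"hand": 0.2,"offset": [-2,-3.2,11],"angular": [0,0,0]},
    {"hand": 0.2,"offset": [-5,-8,11],"angular": [0,0,0]},
    {"hand": 0.2,"offset": [-8,-12.8,11],"angular": [0,0,0]},
    {"hand": 0.2,"offset": [-11,-17.6,11],"angular": [0,0,0]},
    {"hand": 0.2,"offset": [-14,-22.4,9],"angular": [0,0,0]},
    {"hand": 0.2,"offset": [-16.5,-26.4,6],"angular": [0,0,0]}
  ]
}}

```text
time: 4.78
tool_pos: [0.4078, -0.2921, 0.2243]
tcp_rot: [3.137, 0.083, 0.005]
wrist_force: [-0.0, -0.6, -2.7]
width: 0.453
```

Request:
{"op": "drive_tool", "data": {
  "deltas": [
    {"hand": 0.2,"offset": [-1.4,-2.2,-3],"angular": [0,0,0]},
    {"hand": 0.2,"offset": [-1.4,-2.2,-6],"angular": [0,0,0]},
    {"hand": 0.2,"offset": [-1.4,-2.2,-9],"angular": [0,0,0]},
    {"hand": 0.2,"offset": [-1.4,-2.2,-10.5],"angular": [0,0,0]},
    {"hand": 0.2,"offset": [-1.4,-2.2,-10.5],"angular": [0,0,0]}
  ]
}}

```text
time: 5.4
tool_pos: [0.3937, -0.3112, 0.1167]
tcp_rot: [-3.139, -0.085, 0.003]
wrist_force: [-0.1, -0.4, -2.4]
width: 0.454
```

Request:
{"op": "drive_tool", "data": {
  "deltas": [
    {"hand": 0.2,"offset": [0,0,-0.6],"angular": [0,0,0]},
    {"hand": 0.2,"offset": [0,0,-1.1],"angular": [0,0,0]},
    {"hand": 0.2,"offset": [0,0,-1.4],"angular": [0,0,0]},
    {"hand": 0.2,"offset": [0,0,-1.55],"angular": [0,0,0]},
    {"hand": 0.2,"offset": [0,0,-1.65],"angular": [0,0,0]},
    {"hand": 0.2,"offset": [0,0,-1.7],"angular": [0,0,0]},
    {"hand": 0.2,"offset": [0,0,-1.75],"angular": [0,0,0]},
    {"hand": 0.2,"offset": [0,0,-1.75],"angular": [0,0,0]}
  ]
}}

```text
time: 6.4
tool_pos: [0.395, -0.3119, 0.1023]
tcp_rot: [3.14, 0.084, 0.002]
wrist_force: [-3.6, 4.7, 10.8]
width: 0.459
```

Contact came about 3 mm early, with 11 N. I'll ease off a little and then release.

Request:
{"op": "drive_tool", "data": {
  "deltas": [
    {"hand": 0.2,"offset": [0,0,0.2],"angular": [0,0,0]},
    {"hand": 0.2,"offset": [0,0,0.2],"angular": [0,0,0]}
  ]
}}

```text
time: 6.65
tool_pos: [0.3946, -0.3121, 0.1023]
tcp_rot: [3.14, 0.085, 0.001]
wrist_force: [-0.1, -0.0, 2.0]
width: 0.455
```

Request:
{"op": "drive_tool", "data": {
  "deltas": [
    {"hand": 0.55,"offset": [0,0,0],"angular": [0,0,0]},
    {"hand": 0.7,"offset": [0,0,0],"angular": [0,0,0]},
    {"hand": 0.7,"offset": [0,0,0],"angular": [0,0,0]},
    {"hand": 0.7,"offset": [0,0,2],"angular": [0,0,0]},
    {"hand": 0.7,"offset": [0,0,6],"angular": [0,0,0]},
    {"hand": 0.7,"offset": [0,0,11],"angular": [0,0,0]},
    {"hand": 0.7,"offset": [3,4,13.5],"angular": [0,0,0]},
    {"hand": 0.7,"offset": [6,8,13.5],"angular": [0,0,0]}
  ]
}}

```text
time: 7.65
tool_pos: [0.4565, -0.2324, 0.2404]
tcp_rot: [3.137, 0.081, 0.009]
wrist_force: [0.9, -0.0, -0.3]
width: 0.702
```

Run:
```python
from h import *
T,S=cam("top"),cam("side")
# plate: fit circle to dark arc in top
f=cv2.cvtColor(T["frame"],cv2.COLOR_BGR2GRAY)
print(bot.read_state()["tool_pos"])
cv2.imwrite("pics/a1.png",cv2.resize(np.hstack([T["frame"][:,200:440],S["frame"][:,160:400]]),(750,600)))
def arc(c,box,thr):
    x0,y0,x1,y1=box;g=cv2.cvtColor(c["frame"],cv2.COLOR_BGR2GRAY)[y0:y1,x0:x1]
    bh=cv2.morphologyEx(g,cv2.MORPH_BLACKHAT,np.ones((7,7)))
    ys,xs=np.where(bh>thr);return np.c_[xs+x0,ys+y0],bh[ys,xs]
P,w=arc(T,(98,182,146,236),8)
W=np.array([onz(T,p,.047)[:2] for p in P])
A=np.c_[2*W,np.ones(len(W))]
for k in range(6):
    s=np.linalg.lstsq(A,(W**2).sum(1),rcond=None)[0];r=np.sqrt(s[2]+s[0]**2+s[1]**2)
    e=abs(np.linalg.norm(W-s[:2],axis=1)-r);kk=e<max(.002,np.median(e)*2);W,A=W[kk],A[kk]
print("top plate",s[:2],r,len(W))
P,w=arc(S,(190,270,255,325),6)
W=np.array([onz(S,p,.046)[:2] for p in P])
print("side pts",len(W),W.mean(0) if len(W) else 0)
```

```text
[ 0.45672883 -0.22894783  0.23779901]
top plate [0.49076658 0.28548047] 0.04216176487221485 143
side pts 378 [0.49871804 0.3135924 ]
```

View pics/a1.png

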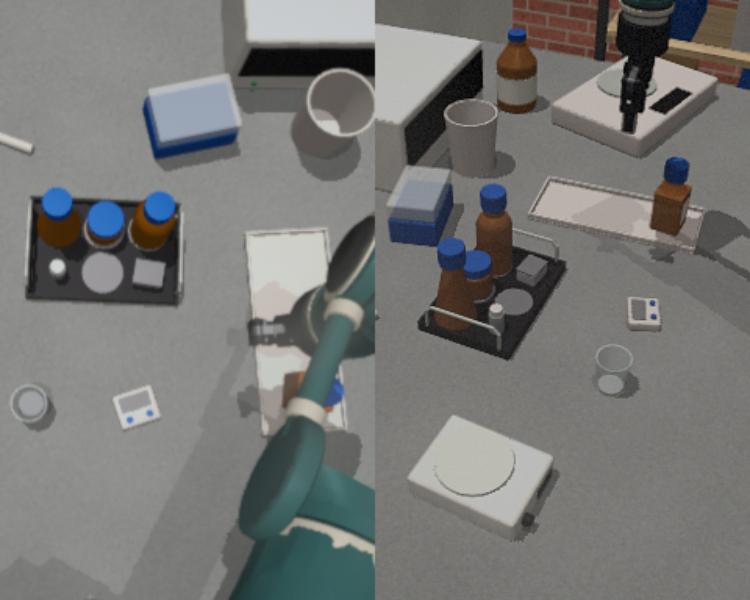

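The square bottle stands upright in the side tray, and the bare front pad is a grey disc near (102,272) in the view. The round bottle is next.

Request:
{"op": "drive_tool", "data": {
  "deltas": [
    {"hand": 0.7,"offset": [4.5,3.3,0],"angular": [0,0,0]},
    {"hand": 0.7,"offset": [9,6.6,0],"angular": [0,0,0]},
    {"hand": 0.7,"offset": [13.4,9.9,0],"angular": [0,0,0]},
    {"hand": 0.7,"offset": [17.8,13.1,0],"angular": [0,0,0]},
    {"hand": 0.7,"offset": [17.8,13.1,-2],"angular": [0,0,0]},
    {"hand": 0.7,"offset": [17.8,13.1,-4],"angular": [0,0,0]},
    {"hand": 0.7,"offset": [17.8,13.1,-4],"angular": [0,0,0]}
  ]
}}

```text
time: 8.62
tool_pos: [0.6289, -0.1014, 0.1929]
tcp_rot: [-3.139, -0.083, 0.011]
wrist_force: [0.2, -0.7, -0.5]
width: 0.7
```

Request:
{"op": "drive_tool", "data": {
  "deltas": [
    {"hand": 0.7,"offset": [0.6,0.35,0],"angular": [0,0,0]},
    {"hand": 0.7,"offset": [0.6,0.35,-3],"angular": [0,0,0]},
    {"hand": 0.7,"offset": [0.6,0.35,-6],"angular": [0,0,0]},
    {"hand": 0.7,"offset": [0.6,0.35,-7.4],"angular": [0,0,0]},
    {"hand": 0.7,"offset": [0.6,0.35,-7.4],"angular": [0,0,0]},
    {"hand": 0.7,"offset": [0.6,0.35,-7.4],"angular": [0,0,0]}
  ]
}}

```text
time: 9.38
tool_pos: [0.6394, -0.0976, 0.1245]
tcp_rot: [3.14, 0.084, 0.004]
wrist_force: [-0.2, -0.7, 0.7]
width: 0.7
```

Request:
{"op": "drive_tool", "data": {
  "deltas": [
    {"hand": 0.7,"offset": [-0.4,0,-0.5],"angular": [0,0,0]},
    {"hand": 0.7,"offset": [-0.4,0,-0.5],"angular": [0,0,0]},
    {"hand": 0.2,"offset": [-0.4,0,-0.5],"angular": [0,0,0]},
    {"hand": 0.2,"offset": [-0.4,0,-0.5],"angular": [0,0,0]},
    {"hand": 0.2,"offset": [-0.4,0,-0.5],"angular": [0,0,0]},
    {"hand": 0.2,"offset": [-0.4,0,-0.5],"angular": [0,0,0]},
    {"hand": 0.2,"offset": [-0.4,0,-0.5],"angular": [0,0,0]}
  ]
}}

```text
time: 10.25
tool_pos: [0.6346, -0.0971, 0.1183]
tcp_rot: [-3.14, -0.085, -0.001]
wrist_force: [-0.4, 2.1, 4.1]
width: 0.452
```

Request:
{"op": "drive_tool", "data": {
  "deltas": [
    {"hand": 0.2,"offset": [0,0,1],"angular": [0,0,0]},
    {"hand": 0.2,"offset": [0,0,4],"angular": [0,0,0]},
    {"hand": 0.2,"offset": [0,0,8],"angular": [0,0,0]},
    {"hand": 0.2,"offset": [0,-3,10],"angular": [0,0,0]},
    {"hand": 0.2,"offset": [-2,-8,11],"angular": [0,0,0]},
    {"hand": 0.2,"offset": [-4,-13,11],"angular": [0,0,0]},
    {"hand": 0.2,"offset": [-6.2,-18,9],"angular": [0,0,0]},
    {"hand": 0.2,"offset": [-6.2,-20.8,6],"angular": [0,0,0]}
  ]
}}

```text
time: 11.25
tool_pos: [0.5709, -0.3084, 0.1784]
tcp_rot: [3.139, 0.081, 0.001]
wrist_force: [1.2, 0.4, -3.3]
width: 0.456
```

Request:
{"op": "drive_tool", "data": {
  "deltas": [
    {"hand": 0.2,"offset": [0,0,-2.5],"angular": [0,0,0]},
    {"hand": 0.2,"offset": [0,0,-4],"angular": [0,0,0]},
    {"hand": 0.2,"offset": [0,0,-4.5],"angular": [0,0,0]},
    {"hand": 0.2,"offset": [0,0,-4.5],"angular": [0,0,0]},
    {"hand": 0.2,"offset": [0,0,-4.5],"angular": [0,0,0]}
  ]
}}

```text
time: 11.88
tool_pos: [0.5733, -0.3053, 0.1342]
tcp_rot: [3.139, 0.086, 0.003]
wrist_force: [1.2, -0.2, -2.6]
width: 0.461
```

Request:
{"op": "drive_tool", "data": {
  "deltas": [
    {"hand": 0.2,"offset": [0,0,-0.6],"angular": [0,0,0]},
    {"hand": 0.2,"offset": [0,0,-1.1],"angular": [0,0,0]},
    {"hand": 0.2,"offset": [0,0,-1.3],"angular": [0,0,0]},
    {"hand": 0.2,"offset": [0,0,-1.4],"angular": [0,0,0]},
    {"hand": 0.2,"offset": [0,0,-1.5],"angular": [0,0,0]},
    {"hand": 0.2,"offset": [0,0,-1.5],"angular": [0,0,0]}
  ]
}}

```text
time: 12.62
tool_pos: [0.5723, -0.3053, 0.1178]
tcp_rot: [-3.14, -0.084, 0.0]
wrist_force: [0.3, 0.8, -3.2]
width: 0.449
```

Request:
{"op": "drive_tool", "data": {
  "deltas": [
    {"hand": 0.2,"offset": [0,0,-0.1],"angular": [0,0,0]},
    {"hand": 0.2,"offset": [0,0,-0.15],"angular": [0,0,0]},
    {"hand": 0.2,"offset": [0,0,-0.2],"angular": [0,0,0]},
    {"hand": 0.2,"offset": [0,0,-0.2],"angular": [0,0,0]}
  ]
}}

```text
time: 13.12
tool_pos: [0.5725, -0.3052, 0.1162]
tcp_rot: [3.14, 0.085, 0.001]
wrist_force: [-1.1, 1.1, -0.1]
width: 0.456
```

Request:
{"op": "drive_tool", "data": {
  "deltas": [
    {"hand": 0.2,"offset": [0,0,-0.05],"angular": [0,0,0]},
    {"hand": 0.55,"offset": [0,0,-0.05],"angular": [0,0,0]},
    {"hand": 0.7,"offset": [0,0,-0.05],"angular": [0,0,0]},
    {"hand": 0.7,"offset": [0,0,-0.05],"angular": [0,0,0]},
    {"hand": 0.7,"offset": [0,0,2],"angular": [0,0,0]},
    {"hand": 0.7,"offset": [0,0,6],"angular": [0,0,0]},
    {"hand": 0.7,"offset": [0,2,11],"angular": [0,0,0]},
    {"hand": 0.7,"offset": [1,7,11.5],"angular": [0,0,0]}
  ]
}}

```text
time: 14.12
tool_pos: [0.5853, -0.2378, 0.2386]
tcp_rot: [3.135, 0.079, 0.017]
wrist_force: [0.4, -0.1, 0.0]
width: 0.698
```

Request:
{"op": "drive_tool", "data": {
  "deltas": [
    {"hand": 0.7,"offset": [1.2,5.4,0],"angular": [0,0,0]},
    {"hand": 0.7,"offset": [2.4,10.8,0],"angular": [0,0,0]},
    {"hand": 0.7,"offset": [3.6,16.2,0],"angular": [0,0,0]},
    {"hand": 0.7,"offset": [4.8,21.6,0],"angular": [0,0,0]},
    {"hand": 0.7,"offset": [6,27,-3],"angular": [0,0,0]},
    {"hand": 0.7,"offset": [6,27,-3],"angular": [0,0,0]},
    {"hand": 0.7,"offset": [6,27,-3],"angular": [0,0,0]},
    {"hand": 0.7,"offset": [6,27,-3],"angular": [0,0,0]}
  ]
}}

```text
time: 15.12
tool_pos: [0.6429, 0.0334, 0.2024]
tcp_rot: [3.14, 0.082, 0.003]
wrist_force: [-0.6, 0.2, 0.4]
width: 0.697
```

Request:
{"op": "drive_tool", "data": {
  "deltas": [
    {"hand": 0.7,"offset": [0,0.35,-3],"angular": [0,0,0]},
    {"hand": 0.7,"offset": [0,0.35,-6],"angular": [0,0,0]},
    {"hand": 0.7,"offset": [0,0.35,-9.3],"angular": [0,0,0]},
    {"hand": 0.7,"offset": [0,0.35,-9.3],"angular": [0,0,0]},
    {"hand": 0.7,"offset": [0,0.35,-9.3],"angular": [0,0,0]}
  ]
}}

```text
time: 15.75
tool_pos: [0.6433, 0.0373, 0.1095]
tcp_rot: [3.14, 0.082, 0.003]
wrist_force: [-0.1, 1.0, 0.3]
width: 0.699
```

Request:
{"op": "drive_tool", "data": {
  "deltas": [
    {"hand": 0.2,"offset": [0,0,0],"angular": [0,0,0]},
    {"hand": 0.2,"offset": [0,0,0],"angular": [0,0,0]},
    {"hand": 0.2,"offset": [0,0,0],"angular": [0,0,0]},
    {"hand": 0.2,"offset": [0,0,0],"angular": [0,0,0]},
    {"hand": 0.2,"offset": [0,0,0],"angular": [0,0,0]}
  ]
}}

```text
time: 16.38
tool_pos: [0.6441, 0.0382, 0.1104]
tcp_rot: [3.14, 0.085, 0.007]
wrist_force: [-0.4, -0.1, 6.3]
width: 0.458
```

Request:
{"op": "drive_tool", "data": {
  "deltas": [
    {"hand": 0.2,"offset": [0,0,1],"angular": [0,0,0]},
    {"hand": 0.2,"offset": [0,0,4],"angular": [0,0,0]},
    {"hand": 0.2,"offset": [0,0,8],"angular": [0,0,0]},
    {"hand": 0.2,"offset": [0,0,13],"angular": [0,0,0]},
    {"hand": 0.2,"offset": [-1.5,-3,17],"angular": [0,0,0]},
    {"hand": 0.2,"offset": [-3.5,-8,18],"angular": [0,0,0]},
    {"hand": 0.2,"offset": [-6,-13,18],"angular": [0,0,0]},
    {"hand": 0.2,"offset": [-8.3,-18,18],"angular": [0,0,0]}
  ]
}}

```text
time: 17.38
tool_pos: [0.558, -0.1428, 0.2881]
tcp_rot: [3.14, 0.086, -0.0]
wrist_force: [-0.2, -0.8, -1.4]
width: 0.457
```

Request:
{"op": "drive_tool", "data": {
  "deltas": [
    {"hand": 0.2,"offset": [-2.5,-5,0],"angular": [0,0,0]},
    {"hand": 0.2,"offset": [-5,-10,0],"angular": [0,0,0]},
    {"hand": 0.2,"offset": [-7.4,-15,0],"angular": [0,0,0]},
    {"hand": 0.2,"offset": [-7.4,-16.6,0],"angular": [0,0,0]},
    {"hand": 0.2,"offset": [-7.4,-16.6,-4],"angular": [0,0,0]},
    {"hand": 0.2,"offset": [-7.4,-16.6,-9],"angular": [0,0,0]},
    {"hand": 0.2,"offset": [-7.4,-16.6,-14],"angular": [0,0,0]},
    {"hand": 0.2,"offset": [-7.4,-16.6,-16],"angular": [0,0,0]}
  ]
}}

```text
time: 18.38
tool_pos: [0.4833, -0.3054, 0.124]
tcp_rot: [-3.136, -0.085, 0.008]
wrist_force: [-0.6, -0.8, -2.3]
width: 0.454
```

Request:
{"op": "drive_tool", "data": {
  "deltas": [
    {"hand": 0.2,"offset": [0,0,0],"angular": [0,0,0]},
    {"hand": 0.2,"offset": [0,0,0],"angular": [0,0,0]},
    {"hand": 0.2,"offset": [0,0,-0.4],"angular": [0,0,0]},
    {"hand": 0.2,"offset": [0,0,-0.8],"angular": [0,0,0]},
    {"hand": 0.2,"offset": [0,0,-1.1],"angular": [0,0,0]},
    {"hand": 0.2,"offset": [0,0,-1.2],"angular": [0,0,0]},
    {"hand": 0.2,"offset": [0,0,-1.2],"angular": [0,0,0]}
  ]
}}

```text
time: 19.25
tool_pos: [0.4851, -0.3077, 0.1156]
tcp_rot: [-3.14, -0.084, 0.0]
wrist_force: [0.1, -0.0, -1.1]
width: 0.455
```

Request:
{"op": "drive_tool", "data": {
  "deltas": [
    {"hand": 0.2,"offset": [0,0,-0.2],"angular": [0,0,0]},
    {"hand": 0.2,"offset": [0,0,-0.35],"angular": [0,0,0]},
    {"hand": 0.2,"offset": [0,0,-0.45],"angular": [0,0,0]},
    {"hand": 0.2,"offset": [0,0,-0.55],"angular": [0,0,0]},
    {"hand": 0.2,"offset": [0,0,-0.55],"angular": [0,0,0]}
  ]
}}

```text
time: 19.88
tool_pos: [0.4852, -0.3077, 0.1102]
tcp_rot: [-3.14, -0.085, 0.0]
wrist_force: [-0.1, -0.5, -2.2]
width: 0.452
```

Request:
{"op": "drive_tool", "data": {
  "deltas": [
    {"hand": 0.2,"offset": [0,0,-0.1],"angular": [0,0,0]},
    {"hand": 0.2,"offset": [0,0,-0.15],"angular": [0,0,0]},
    {"hand": 0.2,"offset": [0,0,-0.2],"angular": [0,0,0]},
    {"hand": 0.2,"offset": [0,0,-0.2],"angular": [0,0,0]}
  ]
}}

```text
time: 20.38
tool_pos: [0.4853, -0.3078, 0.1085]
tcp_rot: [3.14, 0.085, 0.0]
wrist_force: [-0.9, 1.2, -0.1]
width: 0.46
```

Request:
{"op": "drive_tool", "data": {
  "deltas": [
    {"hand": 0.2,"offset": [0,0,-0.05],"angular": [0,0,0]},
    {"hand": 0.55,"offset": [0,0,-0.05],"angular": [0,0,0]},
    {"hand": 0.7,"offset": [0,0,-0.05],"angular": [0,0,0]},
    {"hand": 0.7,"offset": [0,0,-0.05],"angular": [0,0,0]},
    {"hand": 0.7,"offset": [0,0,2],"angular": [0,0,0]},
    {"hand": 0.7,"offset": [0,0,6],"angular": [0,0,0]},
    {"hand": 0.7,"offset": [0,0,11],"angular": [0,0,0]},
    {"hand": 0.7,"offset": [0,0,11],"angular": [0,0,0]}
  ]
}}

```text
time: 21.38
tool_pos: [0.4882, -0.3098, 0.224]
tcp_rot: [3.134, 0.084, 0.013]
wrist_force: [-0.2, 0.4, -0.9]
width: 0.7
```

Run:
```python
from h import *
T,S=cam("top"),cam("side")
print(bot.read_state()["tool_pos"])
a=T["frame"][110:210,205:330];b=S["frame"][100:235,180:300]
cv2.imwrite("pics/t2.png",np.hstack([cv2.resize(a,(500,400),interpolation=cv2.INTER_CUBIC),cv2.resize(S["frame"][260:350,175:285],(300,245),interpolation=cv2.INTER_CUBIC)[[min(i,244) for i in range(400)]]]))
# jar
for c,n,box in((T,"T",(250,120,290,160)),(S,"S",(205,150,250,200))):
    m=np.zeros((384,512),np.uint8);x0,y0,x1,y1=box;m[y0:y1,x0:x1]=blue(c["frame"])[y0:y1,x0:x1]
    k=max(cv2.findContours(m,0,1)[0],key=cv2.contourArea);M=cv2.moments(cv2.convexHull(k));u=(M["m10"]/M["m00"],M["m01"]/M["m00"])
    print(n,"jar",u,onz(c,u,.059).round(4));
    if n=="T":uT=u
print(tri(T,uT,S,u))
# pads: bright blobs in tray
g=cv2.cvtColor(T["frame"],cv2.COLOR_BGR2GRAY)[110:210,205:330]
print(g[60:80:4,40:85:2])
```

```text
[ 0.48555686 -0.30795632  0.2189048 ]
T jar (267.24852071005915, 139.85996055226823) [ 0.6393 -0.0302  0.059 ]
S jar (223.29487179487177, 168.86008918617614) [ 0.6395 -0.0293  0.059 ]
(array([ 0.63973992, -0.03018314,  0.05814054]), np.float64(0.00037597756706237817))
[[ 56  58  57  58 134 151 150 149 151 151 149 149 149 149 149 149 142  58
   53  52  62 145 145]
 [ 59  56  58  65 148 151 150 151 150 149 150 149 149 149 148 148 146  68
   53  53  80 149 148]
 [ 56  57  59  58 133 152 151 151 150 150 150 150 149 148 149 149 141  57
   53  53 131 150 149]
 [ 58  58  58  57  57 113 150 152 149 150 150 150 149 149 149 130  58  54
   54  54  43  56  64]
 [ 58  57  58  58  58  59  59  77 124 139 140 139 128  90  62  56  56  54
   55  54  55  53  53]]
```

View pics/t2.png

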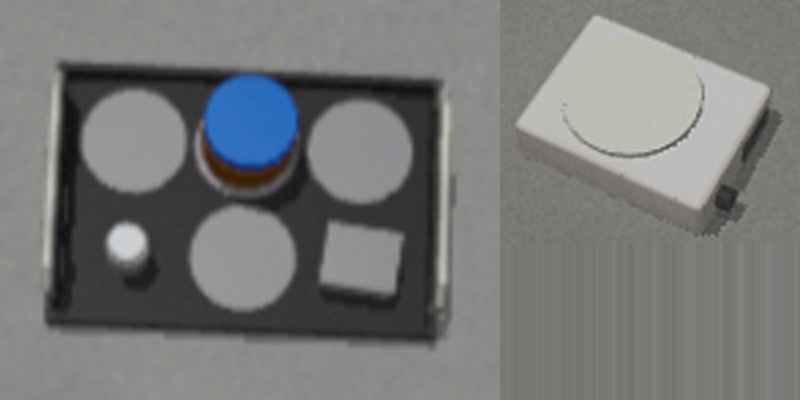

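The empty pads show as discs at about (133,140), (360,150) and (243,258) in the crop. In the side view the plate is a slightly yellower disc than the body. I'll measure both.

Run:
```python
from h import *
T,S=cam("top"),cam("side")
def blobs(m,box,lo):
    z=np.zeros_like(m);x0,y0,x1,y1=box;z[y0:y1,x0:x1]=m[y0:y1,x0:x1]
    n,l,st,ce=cv2.connectedComponentsWithStats(z)
    return [(ce[i],st[i]) for i in range(1,n) if st[i][4]>lo]
g=cv2.cvtColor(T["frame"],cv2.COLOR_BGR2GRAY)
for ce,st in blobs(cv2.inRange(g,105,255),(220,126,313,190),150): print("Tpad",ce.round(1),st[2:].tolist(),onz(T,ce,.0065).round(4))
g=cv2.cvtColor(S["frame"],cv2.COLOR_BGR2GRAY)
for ce,st in blobs(cv2.inRange(g,100,255),(190,150,285,222),100): print("Spad",ce.round(1),st[2:].tolist(),onz(S,ce,.0065).round(4))
f=cv2.GaussianBlur(S["frame"],(5,5),0).astype(int)
d=f[...,2]-f[...,0]; print(d[296,185:270:4],d[296,185:270:4].shape)
for thr in (10,14,18):
  m=((d>thr)&(f.min(2)>120)).astype(np.uint8)*255
  for ce,st in blobs(m,(180,265,280,345),400): print(thr,"Splate",ce.round(1),st.tolist(),onz(S,ce,.048).round(4))
f=cv2.GaussianBlur(T["frame"],(5,5),0).astype(int);d=f[...,2]-f[...,0];print(d[207,90:150:3])
```

```text
Tpad [238.1 144.7] [27, 26, 536] [0.6412 0.0358 0.0065]
Tpad [294.6 147.4] [26, 26, 528] [ 0.6334 -0.0961  0.0065]
Tpad [265.2 174.1] [27, 27, 544] [ 0.571  -0.0262  0.0065]
Tpad [294.8 174.1] [21, 17, 289] [ 0.5703 -0.0949  0.0065]
Spad [206.4 179.1] [50, 65, 1243] [ 0.6894 -0.0324  0.0065]
Spad [270.6 185.7] [49, 72, 1328] [ 0.53   -0.0688  0.0065]
Spad [240.1 169. ] [14, 15, 152] [ 0.6249 -0.1001  0.0065]
Spad [260.  169.2] [19, 13, 141] [ 0.5766 -0.1183  0.0065]
Spad [246.8 193.5] [28, 19, 355] [ 0.5749 -0.021   0.0065]
Spad [199.  218.1] [27, 10, 147] [0.648  0.0974 0.0065]
[ 5  4  3  6  9  9  9  9  9  9  9  9  9  9  8  9  4 -1  1 -1  0  5] (22,)
[ 1  3 -2 -6 -6 -6 -6 -6 -6 -6 -5 -6 -6 -6 -7 -6 -6 -3  3  7]
```

Run:
```python
from h import *
S,T=cam("side"),cam("top")
f=cv2.GaussianBlur(S["frame"],(5,5),0).astype(int);d=f[...,2]-f[...,0]
m=((d>=6)&(f.min(2)>130)).astype(np.uint8)*255;m[:262]=0;m[345:]=0;m[:,:185]=0;m[:,275:]=0
m=cv2.morphologyEx(m,cv2.MORPH_OPEN,np.ones((5,5)))
k=max(cv2.findContours(m,0,1)[0],key=cv2.contourArea);e=cv2.fitEllipse(k);print(cv2.contourArea(k),e)
W=np.array([onz(S,p,.048)[:2] for p in k[:,0]]);c,r=cv2.minEnclosingCircle((W*1000).astype(np.float32));print("side",onz(S,e[0],.048),c,r)
# top: right/bottom dark arc, algebraic circle w/ narrow region
g=cv2.cvtColor(T["frame"],cv2.COLOR_BGR2GRAY)
bh=cv2.morphologyEx(g,cv2.MORPH_BLACKHAT,np.ones((5,5)));z=np.zeros_like(bh);z[184:234,103:144]=bh[184:234,103:144]
ys,xs=np.where(z>10);r=np.hypot(xs-119.8,ys-206.4);k=abs(r-22.7)<2.5
W=np.array([onz(T,p,.046)[:2] for p in np.c_[xs,ys][k]]);s=np.linalg.lstsq(np.c_[2*W,np.ones(len(W))],(W**2).sum(1),rcond=None)[0]
print("top",s[:2],np.sqrt(s[2]+s[:2]@s[:2]),k.sum(),onz(T,(119.8,206.4),.048))
```

```text
1814.0 ((222.56800842285156, 295.7492980957031), (44.7657356262207, 52.48854064941406), 70.0438003540039)
side [0.49747508 0.30241051 0.048     ] (499.56768798828125, 302.9206237792969) 58.0252685546875
top [0.49623896 0.29617664] 0.04899732074564202 118 [0.49584072 0.29571532 0.048     ]
```

Request:
{"op": "drive_tool", "data": {
  "deltas": [
    {"hand": 0.9,"offset": [1.5,5,0],"angular": [0,0,0]},
    {"hand": 0.9,"offset": [4.5,10,0],"angular": [0,0,0]},
    {"hand": 0.9,"offset": [7.5,15,0],"angular": [0,0,0]},
    {"hand": 0.9,"offset": [10.5,20,0],"angular": [0,0,0]},
    {"hand": 0.9,"offset": [13.5,25,-3],"angular": [0,0,0]},
    {"hand": 0.9,"offset": [15.4,27.8,-7],"angular": [0,0,0]},
    {"hand": 0.9,"offset": [15.4,27.8,-9],"angular": [0,0,0]},
    {"hand": 0.9,"offset": [15.4,27.8,-9],"angular": [0,0,0]}
  ]
}}

```text
time: 22.68
tool_pos: [0.6365, -0.0298, 0.1246]
tcp_rot: [-3.14, -0.085, 0.011]
wrist_force: [-0.6, -0.1, 0.8]
width: 0.902
```

Request:
{"op": "drive_tool", "data": {
  "deltas": [
    {"hand": 0.9,"offset": [0,0,0],"angular": [0,0,0]}
  ]
}}

```text
time: 22.8
tool_pos: [0.6394, -0.031, 0.1291]
tcp_rot: [3.14, 0.083, 0.001]
wrist_force: [0.0, 0.1, 0.0]
width: 0.901
```

Request:
{"op": "drive_tool", "data": {
  "deltas": [
    {"hand": 0.9,"offset": [0,0.1,-3],"angular": [0,0,0]},
    {"hand": 0.9,"offset": [0,0.1,-6],"angular": [0,0,0]},
    {"hand": 0.9,"offset": [0,0.1,-8.2],"angular": [0,0,0]},
    {"hand": 0.9,"offset": [0,0.1,-9],"angular": [0,0,0]},
    {"hand": 0.9,"offset": [0,0.1,-9],"angular": [0,0,0]},
    {"hand": 0.9,"offset": [0,0.1,-9],"angular": [0,0,0]}
  ]
}}

```text
time: 23.55
tool_pos: [0.6406, -0.0292, 0.0402]
tcp_rot: [3.14, 0.084, 0.005]
wrist_force: [-0.4, -0.6, 0.0]
width: 0.902
```

Request:
{"op": "drive_tool", "data": {
  "deltas": [
    {"hand": 0.35,"offset": [0,0,0],"angular": [0,0,0]},
    {"hand": 0.35,"offset": [0,0,0],"angular": [0,0,0]},
    {"hand": 0.35,"offset": [0,0,0],"angular": [0,0,0]},
    {"hand": 0.35,"offset": [0,0,0],"angular": [0,0,0]},
    {"hand": 0.35,"offset": [0,0,0],"angular": [0,0,0]},
    {"hand": 0.35,"offset": [0,0,0],"angular": [0,0,0]}
  ]
}}

```text
time: 24.3
tool_pos: [0.6404, -0.0287, 0.0398]
tcp_rot: [3.14, 0.085, 0.004]
wrist_force: [-1.1, 0.0, 5.6]
width: 0.595
```

Request:
{"op": "drive_tool", "data": {
  "deltas": [
    {"hand": 0.35,"offset": [0,0,1],"angular": [0,0,0]},
    {"hand": 0.35,"offset": [0,0,4],"angular": [0,0,0]},
    {"hand": 0.35,"offset": [0,0,8],"angular": [0,0,0]},
    {"hand": 0.35,"offset": [0,0,12],"angular": [0,0,0]},
    {"hand": 0.35,"offset": [-1.2,2.7,14],"angular": [0,0,0]},
    {"hand": 0.35,"offset": [-3.2,7.2,14],"angular": [0,0,0]},
    {"hand": 0.35,"offset": [-5.2,11.7,14],"angular": [0,0,0]},
    {"hand": 0.35,"offset": [-7.2,16.3,14],"angular": [0,0,0]}
  ]
}}

```text
time: 25.3
tool_pos: [0.5659, 0.1353, 0.178]
tcp_rot: [3.14, 0.084, -0.001]
wrist_force: [0.9, 0.5, -2.3]
width: 0.595
```

Request:
{"op": "drive_tool", "data": {
  "deltas": [
    {"hand": 0.35,"offset": [-2,4.6,0],"angular": [0,0,0]},
    {"hand": 0.35,"offset": [-4,9.2,0],"angular": [0,0,0]},
    {"hand": 0.35,"offset": [-6,13.6,0],"angular": [0,0,0]},
    {"hand": 0.35,"offset": [-7.2,16.4,-2],"angular": [0,0,0]},
    {"hand": 0.35,"offset": [-7.2,16.4,-5],"angular": [0,0,0]},
    {"hand": 0.35,"offset": [-7.2,16.4,-7],"angular": [0,0,0]},
    {"hand": 0.35,"offset": [-7.2,16.4,-7],"angular": [0,0,0]},
    {"hand": 0.35,"offset": [-7.2,16.4,-7],"angular": [0,0,0]}
  ]
}}

```text
time: 26.3
tool_pos: [0.496, 0.2981, 0.109]
tcp_rot: [-3.14, -0.083, -0.001]
wrist_force: [0.1, -0.2, -1.1]
width: 0.595
```

Run:
```python
from h import *
T,S=cam("top"),cam("side")
s=bot.read_state();print(s["tool_pos"],s["wrist_force"],s["q"].round(2))
cv2.imwrite("pics/j.png",np.hstack([cv2.resize(T["frame"][150:260,70:180],(400,400),interpolation=cv2.INTER_CUBIC),cv2.resize(S["frame"][240:350,175:285],(400,400),interpolation=cv2.INTER_CUBIC)]))
```

```text
[0.49655582 0.29840273 0.10974886] [ 0.14854874  0.32439885 -1.86948016] [0.5  0.19 1.93 0.   1.02 2.02]
```

View pics/j.png

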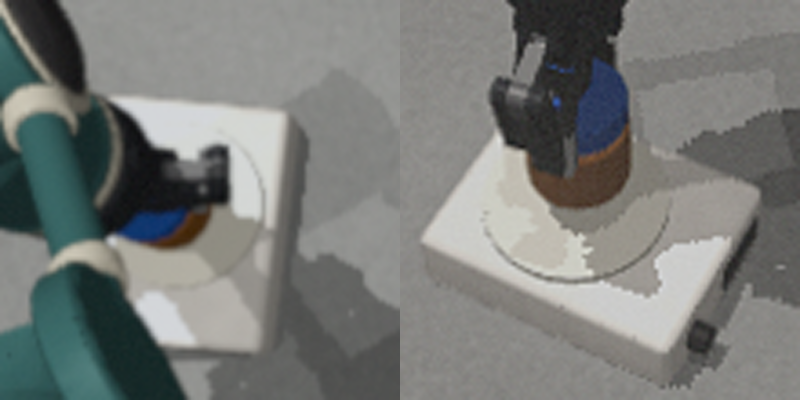

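The jar hovers over the plate. In the side crop the plate spans columns 483–672 with its bottom at row 281. I'll check that centre against the top-view estimate.

Run:
```python
from h import *
S,T=cam("side"),cam("top")
for c,n,(ox,oy) in((T,"T",(70,150)),(S,"S",(175,240))):
    a=np.linspace(0,6.28,60);P=np.array([proj(c,(.4965+.05*np.cos(t),.298+.05*np.sin(t),.048)) for t in a])
    Q=(P-[ox,oy]+.5)*400/110+([400,0] if n=="S" else [0,0])
    print(n,"crop extents",Q.min(0).round(),Q.max(0).round())
```

```text
T crop extents [ 96. 124.] [262. 289.]
S crop extents [485. 123.] [674. 279.]
```

The plate's predicted and observed outlines agree within about 1 mm, so I'll lower the jar.

Request:
{"op": "drive_tool", "data": {
  "deltas": [
    {"hand": 0.35,"offset": [0,0,-0.8],"angular": [0,0,0]},
    {"hand": 0.35,"offset": [0,0,-1.6],"angular": [0,0,0]},
    {"hand": 0.35,"offset": [0,0,-2.1],"angular": [0,0,0]},
    {"hand": 0.35,"offset": [0,0,-2.35],"angular": [0,0,0]},
    {"hand": 0.35,"offset": [0,0,-2.5],"angular": [0,0,0]},
    {"hand": 0.35,"offset": [0,0,-2.6],"angular": [0,0,0]},
    {"hand": 0.35,"offset": [0,0,-2.6],"angular": [0,0,0]}
  ]
}}

```text
time: 27.38
tool_pos: [0.4954, 0.2983, 0.0824]
tcp_rot: [-3.14, -0.085, -0.0]
wrist_force: [0.3, -0.2, -1.6]
width: 0.597
```

Request:
{"op": "drive_tool", "data": {
  "deltas": [
    {"hand": 0.35,"offset": [0,0,-0.1],"angular": [0,0,0]},
    {"hand": 0.35,"offset": [0,0,-0.15],"angular": [0,0,0]},
    {"hand": 0.35,"offset": [0,0,-0.15],"angular": [0,0,0]}
  ]
}}

```text
time: 27.75
tool_pos: [0.4955, 0.2984, 0.0818]
tcp_rot: [-3.14, -0.085, -0.001]
wrist_force: [-2.6, -1.8, 6.3]
width: 0.598
```

Request:
{"op": "drive_tool", "data": {
  "deltas": [
    {"hand": 0.35,"offset": [0,0,0.07],"angular": [0,0,0]},
    {"hand": 0.65,"offset": [0,0,0.07],"angular": [0,0,0]},
    {"hand": 0.9,"offset": [0,0,0.07],"angular": [0,0,0]},
    {"hand": 0.9,"offset": [0,0,0.07],"angular": [0,0,0]},
    {"hand": 0.9,"offset": [0,0,2],"angular": [0,0,0]},
    {"hand": 0.9,"offset": [0,0,6],"angular": [0,0,0]},
    {"hand": 0.9,"offset": [0,0,11],"angular": [0,0,0]},
    {"hand": 0.7,"offset": [1,-3,15],"angular": [0,0,0]}
  ]
}}

```text
time: 28.75
tool_pos: [0.5058, 0.2697, 0.2348]
tcp_rot: [-3.138, -0.089, -0.005]
wrist_force: [1.3, -0.5, -0.3]
width: 0.714
```

Request:
{"op": "drive_tool", "data": {
  "deltas": [
    {"hand": 0.7,"offset": [0,-6,0],"angular": [0,0,0]},
    {"hand": 0.7,"offset": [0,-12,0],"angular": [0,0,0]},
    {"hand": 0.7,"offset": [0,-18,0],"angular": [0,0,0]},
    {"hand": 0.7,"offset": [0,-24,0],"angular": [0,0,0]},
    {"hand": 0.7,"offset": [-0.5,-30,0],"angular": [0,0,0]},
    {"hand": 0.7,"offset": [-1,-36,0],"angular": [0,0,0]},
    {"hand": 0.7,"offset": [-1.5,-42,0],"angular": [0,0,0]},
    {"hand": 0.7,"offset": [-2,-48,0],"angular": [0,0,0]}
  ]
}}

```text
time: 29.75
tool_pos: [0.4852, -0.2139, 0.2327]
tcp_rot: [3.139, 0.084, 0.004]
wrist_force: [1.2, -0.5, -0.4]
width: 0.698
```

Run:
```python
from h import *
T,S=cam("top"),cam("side")
s=bot.read_state();print(s["time"],s["tool_pos"])
u={}
for c,n,box in((T,"T",(90,165,160,245)),(S,"S",(185,240,275,330))):
    m=np.zeros((384,512),np.uint8);x0,y0,x1,y1=box;m[y0:y1,x0:x1]=blue(c["frame"])[y0:y1,x0:x1]
    k=max(cv2.findContours(m,0,1)[0],key=cv2.contourArea);M=cv2.moments(cv2.convexHull(k));u[n]=(M["m10"]/M["m00"],M["m01"]/M["m00"])
    print(n,"jar",onz(c,u[n],.101).round(4))
print(tri(T,u["T"],S,u["S"]))
cv2.imwrite("pics/j2.png",np.hstack([cv2.resize(T["frame"],(400,300)),cv2.resize(S["frame"],(400,300))]))
```

```text
29.85 [ 0.48484107 -0.21728852  0.23261595]
T jar [0.4929 0.2972 0.101 ]
S jar [0.4968 0.2935 0.101 ]
(array([0.4938527 , 0.29633306, 0.1054678 ]), np.float64(0.002849659169959671))
```

View pics/j2.png

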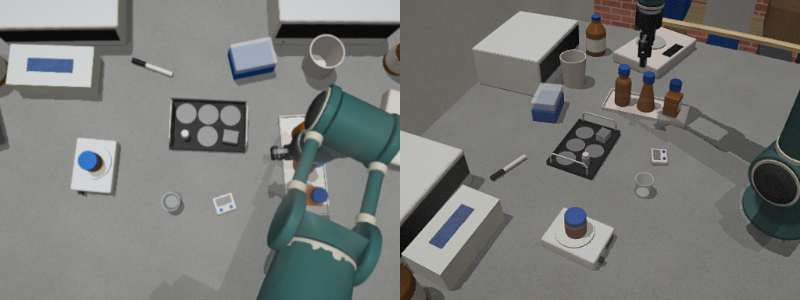

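The jar stands within about 3 mm of the plate's centre. In the side view the three bottles stand in the side tray at about (624,85), (649,90) and (675,97). Now the cone goes back.

Request:
{"op": "drive_tool", "data": {
  "deltas": [
    {"hand": 0.7,"offset": [0.05,-5,0],"angular": [0,0,0]},
    {"hand": 0.7,"offset": [0.05,-9,0],"angular": [0,0,0]},
    {"hand": 0.7,"offset": [0.05,-9,0],"angular": [0,0,0]},
    {"hand": 0.7,"offset": [0.05,-9,-2],"angular": [0,0,0]},
    {"hand": 0.7,"offset": [0.05,-9,-2],"angular": [0,0,0]},
    {"hand": 0.7,"offset": [0.05,-9,-2],"angular": [0,0,0]}
  ]
}}

```text
time: 30.6
tool_pos: [0.4856, -0.3004, 0.2102]
tcp_rot: [-3.139, -0.087, 0.002]
wrist_force: [0.9, 0.1, 0.4]
width: 0.698
```

Request:
{"op": "drive_tool", "data": {
  "deltas": [
    {"hand": 0.7,"offset": [0,-0.75,0],"angular": [0,0,0]},
    {"hand": 0.7,"offset": [0,-0.75,-4],"angular": [0,0,0]},
    {"hand": 0.7,"offset": [0,-0.75,-8],"angular": [0,0,0]},
    {"hand": 0.7,"offset": [0,-0.75,-10.2],"angular": [0,0,0]},
    {"hand": 0.7,"offset": [0,-0.75,-10.2],"angular": [0,0,0]},
    {"hand": 0.7,"offset": [0,-0.75,-10.2],"angular": [0,0,0]}
  ]
}}

```text
time: 31.35
tool_pos: [0.4867, -0.31, 0.1101]
tcp_rot: [3.139, 0.085, 0.003]
wrist_force: [0.8, 0.2, 0.1]
width: 0.7
```

Request:
{"op": "drive_tool", "data": {
  "deltas": [
    {"hand": 0.7,"offset": [-0.1,0.2,-0.1],"angular": [0,0,0]},
    {"hand": 0.7,"offset": [-0.1,0.2,-0.1],"angular": [0,0,0]},
    {"hand": 0.2,"offset": [-0.1,0.2,-0.1],"angular": [0,0,0]},
    {"hand": 0.2,"offset": [-0.1,0.2,-0.1],"angular": [0,0,0]},
    {"hand": 0.2,"offset": [-0.1,0.2,-0.1],"angular": [0,0,0]},
    {"hand": 0.2,"offset": [-0.1,0.2,-0.1],"angular": [0,0,0]},
    {"hand": 0.2,"offset": [-0.1,0.2,-0.1],"angular": [0,0,0]}
  ]
}}

```text
time: 32.22
tool_pos: [0.4853, -0.3077, 0.1085]
tcp_rot: [3.14, 0.084, 0.002]
wrist_force: [-0.7, -0.2, 5.9]
width: 0.457
```

Request:
{"op": "drive_tool", "data": {
  "deltas": [
    {"hand": 0.2,"offset": [0,0,1],"angular": [0,0,0]},
    {"hand": 0.2,"offset": [0,0,4],"angular": [0,0,0]},
    {"hand": 0.2,"offset": [0,0,8],"angular": [0,0,0]},
    {"hand": 0.2,"offset": [0,0,13],"angular": [0,0,0]},
    {"hand": 0.2,"offset": [0,2,17],"angular": [0,0,0]},
    {"hand": 0.2,"offset": [1.5,6,18],"angular": [0,0,0]},
    {"hand": 0.2,"offset": [4,10.5,18],"angular": [0,0,0]},
    {"hand": 0.2,"offset": [6.5,15,18],"angular": [0,0,0]}
  ]
}}

```text
time: 33.22
tool_pos: [0.5496, -0.1559, 0.2876]
tcp_rot: [-3.14, -0.083, 0.001]
wrist_force: [-0.2, -1.2, -1.5]
width: 0.459
```

Request:
{"op": "drive_tool", "data": {
  "deltas": [
    {"hand": 0.2,"offset": [2.2,4.5,0],"angular": [0,0,0]},
    {"hand": 0.2,"offset": [4.4,9,0],"angular": [0,0,0]},
    {"hand": 0.2,"offset": [6.6,13.5,0],"angular": [0,0,0]},
    {"hand": 0.2,"offset": [8.8,18,0],"angular": [0,0,0]},
    {"hand": 0.2,"offset": [9.3,19.3,-3],"angular": [0,0,0]},
    {"hand": 0.2,"offset": [9.3,19.3,-8],"angular": [0,0,0]},
    {"hand": 0.2,"offset": [9.3,19.3,-13],"angular": [0,0,0]},
    {"hand": 0.2,"offset": [9.3,19.3,-15.5],"angular": [0,0,0]}
  ]
}}

```text
time: 34.22
tool_pos: [0.6392, 0.036, 0.1278]
tcp_rot: [-3.14, -0.085, 0.013]
wrist_force: [0.7, -0.4, -2.1]
width: 0.457
```

Request:
{"op": "drive_tool", "data": {
  "deltas": [
    {"hand": 0.2,"offset": [0,0,0],"angular": [0,0,0]},
    {"hand": 0.2,"offset": [0,0,-0.3],"angular": [0,0,0]},
    {"hand": 0.2,"offset": [0,0,-0.6],"angular": [0,0,0]},
    {"hand": 0.2,"offset": [0,0,-0.6],"angular": [0,0,0]}
  ]
}}

```text
time: 34.72
tool_pos: [0.6434, 0.0357, 0.128]
tcp_rot: [-3.14, -0.084, -0.003]
wrist_force: [-0.5, 0.4, -1.3]
width: 0.455
```

Request:
{"op": "drive_tool", "data": {
  "deltas": [
    {"hand": 0.2,"offset": [-0.05,0.1,-0.5],"angular": [0,0,0]},
    {"hand": 0.2,"offset": [-0.05,0.1,-1],"angular": [0,0,0]},
    {"hand": 0.2,"offset": [-0.05,0.1,-1.3],"angular": [0,0,0]},
    {"hand": 0.2,"offset": [-0.05,0.1,-1.5],"angular": [0,0,0]},
    {"hand": 0.2,"offset": [-0.05,0.1,-1.6],"angular": [0,0,0]},
    {"hand": 0.2,"offset": [-0.05,0.1,-1.6],"angular": [0,0,0]}
  ]
}}

```text
time: 35.48
tool_pos: [0.6424, 0.0367, 0.1109]
tcp_rot: [-3.14, -0.085, -0.0]
wrist_force: [0.3, 0.7, -1.8]
width: 0.453
```

Request:
{"op": "drive_tool", "data": {
  "deltas": [
    {"hand": 0.2,"offset": [0,0,-0.05],"angular": [0,0,0]},
    {"hand": 0.2,"offset": [0,0,-0.1],"angular": [0,0,0]},
    {"hand": 0.2,"offset": [0,0,-0.1],"angular": [0,0,0]}
  ]
}}

```text
time: 35.85
tool_pos: [0.6426, 0.0367, 0.1106]
tcp_rot: [3.14, 0.085, 0.001]
wrist_force: [-2.0, -1.4, 3.0]
width: 0.455
```

Request:
{"op": "drive_tool", "data": {
  "deltas": [
    {"hand": 0.55,"offset": [0,0,0],"angular": [0,0,0]},
    {"hand": 0.7,"offset": [0,0,0],"angular": [0,0,0]},
    {"hand": 0.7,"offset": [0,0,0],"angular": [0,0,0]},
    {"hand": 0.7,"offset": [0,0,2],"angular": [0,0,0]},
    {"hand": 0.7,"offset": [0,0,6],"angular": [0,0,0]},
    {"hand": 0.7,"offset": [0,0,11],"angular": [0,0,0]},
    {"hand": 0.7,"offset": [-1,-5,11],"angular": [0,0,0]},
    {"hand": 0.7,"offset": [-2,-10,11],"angular": [0,0,0]}
  ]
}}

```text
time: 36.85
tool_pos: [0.6234, -0.0639, 0.2232]
tcp_rot: [3.139, 0.088, 0.007]
wrist_force: [0.5, -0.6, -1.3]
width: 0.703
```

Request:
{"op": "drive_tool", "data": {
  "deltas": [
    {"hand": 0.7,"offset": [-1,-5,0],"angular": [0,0,0]},
    {"hand": 0.7,"offset": [-2,-10,0],"angular": [0,0,0]},
    {"hand": 0.7,"offset": [-3,-15,0],"angular": [0,0,0]},
    {"hand": 0.7,"offset": [-4,-20,0],"angular": [0,0,0]},
    {"hand": 0.7,"offset": [-5,-24.2,0],"angular": [0,0,0]},
    {"hand": 0.7,"offset": [-5,-24.2,0],"angular": [0,0,0]},
    {"hand": 0.7,"offset": [-5,-24.2,0],"angular": [0,0,0]},
    {"hand": 0.7,"offset": [-5,-24.2,0],"angular": [0,0,0]}
  ]
}}

```text
time: 37.85
tool_pos: [0.5727, -0.3041, 0.2204]
tcp_rot: [-3.14, -0.087, -0.001]
wrist_force: [0.1, -0.0, -0.1]
width: 0.698
```

Request:
{"op": "drive_tool", "data": {
  "deltas": [
    {"hand": 0.7,"offset": [0,-0.1,-4],"angular": [0,0,0]},
    {"hand": 0.7,"offset": [0,-0.1,-8],"angular": [0,0,0]},
    {"hand": 0.7,"offset": [0,-0.1,-10.4],"angular": [0,0,0]},
    {"hand": 0.7,"offset": [0,-0.1,-10.4],"angular": [0,0,0]},
    {"hand": 0.7,"offset": [0,-0.1,-10.4],"angular": [0,0,0]}
  ]
}}

```text
time: 38.48
tool_pos: [0.5734, -0.3059, 0.1171]
tcp_rot: [3.14, 0.086, 0.002]
wrist_force: [0.1, -0.5, -0.7]
width: 0.701
```

Request:
{"op": "drive_tool", "data": {
  "deltas": [
    {"hand": 0.2,"offset": [0,0,0],"angular": [0,0,0]},
    {"hand": 0.2,"offset": [0,0,0],"angular": [0,0,0]},
    {"hand": 0.2,"offset": [0,0,0],"angular": [0,0,0]},
    {"hand": 0.2,"offset": [0,0,0],"angular": [0,0,0]},
    {"hand": 0.2,"offset": [0,0,0],"angular": [0,0,0]}
  ]
}}

```text
time: 39.1
tool_pos: [0.5736, -0.3065, 0.1181]
tcp_rot: [3.139, 0.084, 0.005]
wrist_force: [-0.2, 2.0, 5.8]
width: 0.456
```

Request:
{"op": "drive_tool", "data": {
  "deltas": [
    {"hand": 0.2,"offset": [0,0,1],"angular": [0,0,0]},
    {"hand": 0.2,"offset": [0,0,4],"angular": [0,0,0]},
    {"hand": 0.2,"offset": [0,0,8],"angular": [0,0,0]},
    {"hand": 0.2,"offset": [0,2,11],"angular": [0,0,0]},
    {"hand": 0.2,"offset": [1.5,6,12],"angular": [0,0,0]},
    {"hand": 0.2,"offset": [3,11,12],"angular": [0,0,0]},
    {"hand": 0.2,"offset": [4.6,16,12],"angular": [0,0,0]},
    {"hand": 0.2,"offset": [6.1,20.9,12],"angular": [0,0,0]}
  ]
}}

```text
time: 40.1
tool_pos: [0.6331, -0.096, 0.2356]
tcp_rot: [3.14, 0.084, -0.001]
wrist_force: [0.4, -0.5, -3.6]
width: 0.456
```

Request:
{"op": "drive_tool", "data": {
  "deltas": [
    {"hand": 0.2,"offset": [0,0,0],"angular": [0,0,0]},
    {"hand": 0.2,"offset": [0,0,-3],"angular": [0,0,0]},
    {"hand": 0.2,"offset": [0,0,-7],"angular": [0,0,0]},
    {"hand": 0.2,"offset": [0,0,-10],"angular": [0,0,0]},
    {"hand": 0.2,"offset": [0,0,-10.5],"angular": [0,0,0]},
    {"hand": 0.2,"offset": [0,0,-10.5],"angular": [0,0,0]},
    {"hand": 0.2,"offset": [0,0,-10.5],"angular": [0,0,0]}
  ]
}}

```text
time: 40.98
tool_pos: [0.6347, -0.0979, 0.133]
tcp_rot: [3.14, 0.084, 0.005]
wrist_force: [-0.1, 0.2, -1.6]
width: 0.456
```

Request:
{"op": "drive_tool", "data": {
  "deltas": [
    {"hand": 0.2,"offset": [0,0.1,-0.4],"angular": [0,0,0]},
    {"hand": 0.2,"offset": [0,0.1,-0.8],"angular": [0,0,0]},
    {"hand": 0.2,"offset": [0,0.1,-1.0],"angular": [0,0,0]},
    {"hand": 0.2,"offset": [0,0.1,-1.15],"angular": [0,0,0]},
    {"hand": 0.2,"offset": [0,0.1,-1.25],"angular": [0,0,0]},
    {"hand": 0.2,"offset": [0,0.1,-1.25],"angular": [0,0,0]}
  ]
}}

```text
time: 41.72
tool_pos: [0.634, -0.0961, 0.1202]
tcp_rot: [-3.14, -0.085, -0.003]
wrist_force: [-2.7, 0.8, 5.7]
width: 0.459
```

Request:
{"op": "drive_tool", "data": {
  "deltas": [
    {"hand": 0.2,"offset": [0,0,-0.05],"angular": [0,0,0]},
    {"hand": 0.2,"offset": [0,0,-0.1],"angular": [0,0,0]},
    {"hand": 0.2,"offset": [0,0,-0.1],"angular": [0,0,0]}
  ]
}}

```text
time: 42.1
tool_pos: [0.6344, -0.0961, 0.1202]
tcp_rot: [3.14, 0.085, 0.004]
wrist_force: [-3.4, 3.0, 8.8]
width: 0.458
```

Contact. I'll ease off, release, and go for the square bottle at about (0.395, -0.312).

Request:
{"op": "drive_tool", "data": {
  "deltas": [
    {"hand": 0.2,"offset": [0,0,0.15],"angular": [0,0,0]},
    {"hand": 0.55,"offset": [0,0,0.15],"angular": [0,0,0]},
    {"hand": 0.7,"offset": [0,0,0.15],"angular": [0,0,0]},
    {"hand": 0.7,"offset": [0,0,0.15],"angular": [0,0,0]},
    {"hand": 0.7,"offset": [0,0,2],"angular": [0,0,0]},
    {"hand": 0.7,"offset": [0,0,6],"angular": [0,0,0]},
    {"hand": 0.7,"offset": [0,0,10],"angular": [0,0,0]},
    {"hand": 0.7,"offset": [-4,-3.5,10],"angular": [0,0,0]}
  ]
}}

```text
time: 43.1
tool_pos: [0.5982, -0.131, 0.2242]
tcp_rot: [3.137, 0.09, 0.019]
wrist_force: [-0.6, -1.8, 0.4]
width: 0.701
```

Request:
{"op": "drive_tool", "data": {
  "deltas": [
    {"hand": 0.7,"offset": [-4,-3.7,0],"angular": [0,0,0]},
    {"hand": 0.7,"offset": [-8,-7.4,0],"angular": [0,0,0]},
    {"hand": 0.7,"offset": [-12,-11,0],"angular": [0,0,0]},
    {"hand": 0.7,"offset": [-16,-14.7,0],"angular": [0,0,0]},
    {"hand": 0.7,"offset": [-19.9,-18.1,-2],"angular": [0,0,0]},
    {"hand": 0.7,"offset": [-19.9,-18.1,-4],"angular": [0,0,0]},
    {"hand": 0.7,"offset": [-19.9,-18.1,-4],"angular": [0,0,0]},
    {"hand": 0.7,"offset": [-19.9,-18.1,-4],"angular": [0,0,0]}
  ]
}}

```text
time: 44.1
tool_pos: [0.3952, -0.3125, 0.1787]
tcp_rot: [3.139, 0.085, 0.002]
wrist_force: [-0.7, 0.2, -0.2]
width: 0.701
```

Run:
```python
from h import *
T,S=cam("top"),cam("side")
print(bot.read_state()["tool_pos"])
cv2.imwrite("pics/r1.png",np.hstack([cv2.resize(T["frame"][100:300,205:445],(430,360)),cv2.resize(S["frame"][70:240,180:390],(370,360))[:, :]]))
m=blue(T["frame"]);n,l,st,ce=cv2.connectedComponentsWithStats(m)
for i in range(1,n):
    if st[i][4]>150 and 100<ce[i][1]<160 and 215<ce[i][0]<320: print(ce[i].round(1),onz(T,ce[i],.131 if ce[i][0]<260 else .141).round(4))
```

```text
[ 0.39545867 -0.31246317  0.17878654]
[237.  130.7] [0.6419 0.0354 0.131 ]
[300.7 133.5] [ 0.6322 -0.0958  0.141 ]
```

View pics/r1.png

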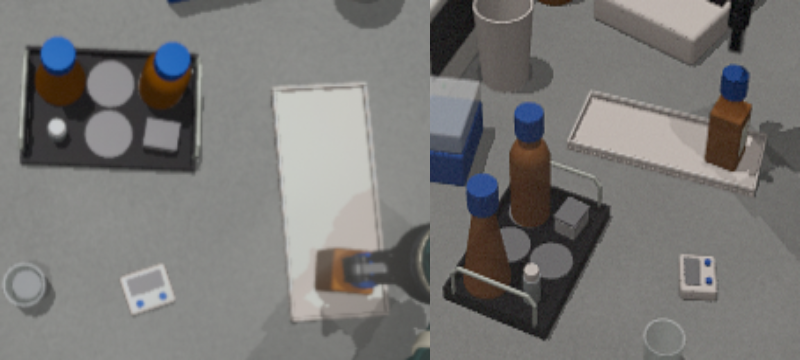

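The cone and the round bottle stand on their pads, about 1 mm off centre. The square bottle goes last.

Request:
{"op": "drive_tool", "data": {
  "deltas": [
    {"hand": 0.7,"offset": [-0.05,0.05,-3],"angular": [0,0,0]},
    {"hand": 0.7,"offset": [-0.05,0.05,-6],"angular": [0,0,0]},
    {"hand": 0.7,"offset": [-0.05,0.05,-7.6],"angular": [0,0,0]},
    {"hand": 0.7,"offset": [-0.05,0.05,-7.6],"angular": [0,0,0]},
    {"hand": 0.7,"offset": [-0.05,0.05,-7.6],"angular": [0,0,0]}
  ]
}}

```text
time: 44.82
tool_pos: [0.3948, -0.3124, 0.1026]
tcp_rot: [3.139, 0.085, 0.002]
wrist_force: [-0.3, 0.1, 0.8]
width: 0.701
```

Request:
{"op": "drive_tool", "data": {
  "deltas": [
    {"hand": 0.2,"offset": [0,0,0],"angular": [0,0,0]},
    {"hand": 0.2,"offset": [0,0,0],"angular": [0,0,0]},
    {"hand": 0.2,"offset": [0,0,0],"angular": [0,0,0]},
    {"hand": 0.2,"offset": [0,0,0],"angular": [0,0,0]},
    {"hand": 0.2,"offset": [0,0,0],"angular": [0,0,0]}
  ]
}}

```text
time: 45.45
tool_pos: [0.3947, -0.3123, 0.1028]
tcp_rot: [3.139, 0.084, 0.003]
wrist_force: [-0.7, 2.4, 5.8]
width: 0.454
```

Request:
{"op": "drive_tool", "data": {
  "deltas": [
    {"hand": 0.2,"offset": [0,0,1],"angular": [0,0,0]},
    {"hand": 0.2,"offset": [0,0,4],"angular": [0,0,0]},
    {"hand": 0.2,"offset": [0,0,9],"angular": [0,0,0]},
    {"hand": 0.2,"offset": [1,1.6,14],"angular": [0,0,0]},
    {"hand": 0.2,"offset": [3,4.8,17],"angular": [0,0,0]},
    {"hand": 0.2,"offset": [6,9.7,17],"angular": [0,0,0]},
    {"hand": 0.2,"offset": [9,14.5,17],"angular": [0,0,0]},
    {"hand": 0.2,"offset": [12,19.4,17],"angular": [0,0,0]}
  ]
}}

```text
time: 46.45
tool_pos: [0.514, -0.1164, 0.2714]
tcp_rot: [3.14, 0.084, 0.0]
wrist_force: [0.8, -0.7, -3.5]
width: 0.455
```

Request:
{"op": "drive_tool", "data": {
  "deltas": [
    {"hand": 0.2,"offset": [3,4.8,0],"angular": [0,0,0]},
    {"hand": 0.2,"offset": [5.7,9.2,0],"angular": [0,0,0]},
    {"hand": 0.2,"offset": [5.7,9.2,-2],"angular": [0,0,0]},
    {"hand": 0.2,"offset": [5.7,9.2,-7],"angular": [0,0,0]},
    {"hand": 0.2,"offset": [5.7,9.2,-12],"angular": [0,0,0]},
    {"hand": 0.2,"offset": [5.7,9.2,-15],"angular": [0,0,0]},
    {"hand": 0.2,"offset": [5.7,9.2,-15],"angular": [0,0,0]},
    {"hand": 0.2,"offset": [5.7,9.2,-15],"angular": [0,0,0]}
  ]
}}

```text
time: 47.45
tool_pos: [0.5712, -0.0264, 0.1224]
tcp_rot: [3.14, 0.084, 0.002]
wrist_force: [0.6, 0.2, -2.3]
width: 0.458
```

Request:
{"op": "drive_tool", "data": {
  "deltas": [
    {"hand": 0.2,"offset": [0,0,-0.5],"angular": [0,0,0]},
    {"hand": 0.2,"offset": [0,0,-1],"angular": [0,0,0]},
    {"hand": 0.2,"offset": [0,0,-1.3],"angular": [0,0,0]},
    {"hand": 0.2,"offset": [0,0,-1.5],"angular": [0,0,0]},
    {"hand": 0.2,"offset": [0,0,-1.6],"angular": [0,0,0]},
    {"hand": 0.2,"offset": [0,0,-1.7],"angular": [0,0,0]},
    {"hand": 0.2,"offset": [0,0,-1.7],"angular": [0,0,0]}
  ]
}}

```text
time: 48.32
tool_pos: [0.571, -0.0257, 0.1049]
tcp_rot: [-3.14, -0.085, -0.001]
wrist_force: [-0.8, 0.4, 0.6]
width: 0.461
```

Request:
{"op": "drive_tool", "data": {
  "deltas": [
    {"hand": 0.2,"offset": [0,0,-0.05],"angular": [0,0,0]},
    {"hand": 0.2,"offset": [0,0,-0.1],"angular": [0,0,0]},
    {"hand": 0.2,"offset": [0,0,-0.1],"angular": [0,0,0]}
  ]
}}

```text
time: 48.7
tool_pos: [0.5715, -0.0256, 0.1049]
tcp_rot: [-3.14, -0.085, -0.002]
wrist_force: [-3.7, 1.9, 6.9]
width: 0.46
```

Request:
{"op": "drive_tool", "data": {
  "deltas": [
    {"hand": 0.2,"offset": [0,0,0.1],"angular": [0,0,0]},
    {"hand": 0.55,"offset": [0,0,0.1],"angular": [0,0,0]},
    {"hand": 0.7,"offset": [0,0,0.1],"angular": [0,0,0]},
    {"hand": 0.7,"offset": [0,0,0.1],"angular": [0,0,0]},
    {"hand": 0.7,"offset": [0,0,2],"angular": [0,0,0]},
    {"hand": 0.7,"offset": [0,0,6],"angular": [0,0,0]},
    {"hand": 0.7,"offset": [0,0,11],"angular": [0,0,0]},
    {"hand": 0.7,"offset": [-3,-5,12],"angular": [0,0,0]}
  ]
}}

```text
time: 49.7
tool_pos: [0.5453, -0.0748, 0.2301]
tcp_rot: [3.139, 0.092, 0.018]
wrist_force: [0.3, -1.1, -0.0]
width: 0.698
```

Request:
{"op": "drive_tool", "data": {
  "deltas": [
    {"hand": 0.7,"offset": [-2,-5,0],"angular": [0,0,0]},
    {"hand": 0.7,"offset": [-4,-10,0],"angular": [0,0,0]},
    {"hand": 0.7,"offset": [-6,-15,0],"angular": [0,0,0]},
    {"hand": 0.7,"offset": [-8,-20,0],"angular": [0,0,0]},
    {"hand": 0.7,"offset": [-9,-25,0],"angular": [0,0,0]},
    {"hand": 0.7,"offset": [-10,-30,0],"angular": [0,0,0]},
    {"hand": 0.7,"offset": [-10,-30,0],"angular": [0,0,0]},
    {"hand": 0.7,"offset": [-10,-30,0],"angular": [0,0,0]}
  ]
}}

```text
time: 50.7
tool_pos: [0.4408, -0.3757, 0.2241]
tcp_rot: [3.14, 0.083, 0.001]
wrist_force: [-1.1, -0.9, 0.1]
width: 0.698
```

Run:
```python
from h import *
T,S=cam("top"),cam("side")
s=bot.read_state();print(s["time"],s["tool_pos"])
cv2.imwrite("pics/end.png",np.hstack([cv2.resize(T["frame"][100:290,80:330],(430,330)),cv2.resize(S["frame"][90:350,150:340],(370,506))[:330]]))
cv2.imwrite("pics/end.png",np.hstack([cv2.resize(T["frame"][100:290,80:330],(440,334)),cv2.resize(S["frame"][100:350,150:400],(334,334))]))
m=blue(T["frame"]);n,l,st,ce=cv2.connectedComponentsWithStats(m)
for i in range(1,n):
    if st[i][4]>150 and 110<ce[i][1]<230 and ce[i][0]<320: print(ce[i].round(1),[onz(T,ce[i],h).round(4)[:2] for h in(.131,.141,.123,.101)])
```

```text
50.8 [ 0.44108957 -0.37478236  0.2237995 ]
[237.  130.7] [array([0.642 , 0.0356]), array([0.6393, 0.0354]), array([0.6441, 0.0357]), array([0.6499, 0.0361])]
[300.7 133.5] [array([ 0.6347, -0.097 ]), array([ 0.6321, -0.0958]), array([ 0.6367, -0.0979]), array([ 0.6424, -0.1005])]
[266.9 166.4] [array([ 0.5657, -0.0252]), array([ 0.5639, -0.0248]), array([ 0.5672, -0.0255]), array([ 0.5713, -0.0265])]
[112.4 205.2] [array([0.4897, 0.289 ]), array([0.4886, 0.2862]), array([0.4906, 0.2912]), array([0.4929, 0.2973])]
```

View pics/end.png

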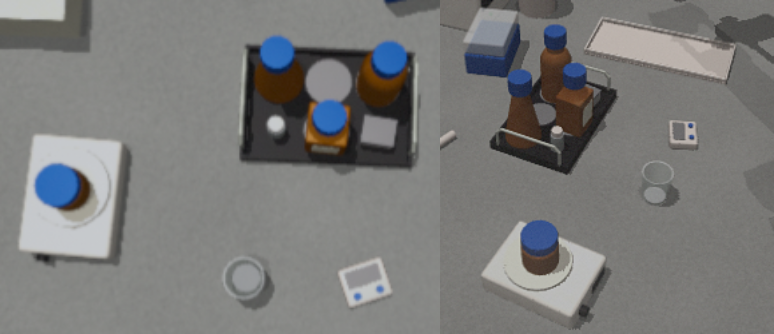

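All are upright, and the bystanders are where they were. The square bottle sits about 4 mm too far forward on its pad (x 0.567 against 0.571), and there's plenty of time to nudge it back.

Request:
{"op": "drive_tool", "data": {
  "deltas": [
    {"hand": 0.7,"offset": [3,6,0],"angular": [0,0,0]},
    {"hand": 0.7,"offset": [5.5,12,0],"angular": [0,0,0]},
    {"hand": 0.7,"offset": [7.5,18,0],"angular": [0,0,0]},
    {"hand": 0.7,"offset": [9.5,24,0],"angular": [0,0,0]},
    {"hand": 0.7,"offset": [11,29.5,0],"angular": [0,0,0]},
    {"hand": 0.7,"offset": [12.6,34.9,-3],"angular": [0,0,0]},
    {"hand": 0.7,"offset": [12.6,34.9,-4],"angular": [0,0,0]},
    {"hand": 0.7,"offset": [12.6,34.9,-4],"angular": [0,0,0]}
  ]
}}

```text
time: 51.8
tool_pos: [0.5654, -0.0255, 0.1821]
tcp_rot: [3.14, 0.089, -0.005]
wrist_force: [-0.4, 0.1, 0.6]
width: 0.706
```

Request:
{"op": "drive_tool", "data": {
  "deltas": [
    {"hand": 0.7,"offset": [0,0,0],"angular": [0,0,0]},
    {"hand": 0.7,"offset": [0,0,0],"angular": [0,0,0]}
  ]
}}

```text
time: 52.05
tool_pos: [0.5672, -0.028, 0.1844]
tcp_rot: [3.14, 0.082, 0.003]
wrist_force: [0.4, 0.8, 0.1]
width: 0.701
```

Request:
{"op": "drive_tool", "data": {
  "deltas": [
    {"hand": 0.7,"offset": [0,0.22,0],"angular": [0,0,0]},
    {"hand": 0.7,"offset": [0,0.22,-3],"angular": [0,0,0]},
    {"hand": 0.7,"offset": [0,0.22,-6],"angular": [0,0,0]},
    {"hand": 0.7,"offset": [0,0.22,-8],"angular": [0,0,0]},
    {"hand": 0.7,"offset": [0,0.22,-8],"angular": [0,0,0]},
    {"hand": 0.7,"offset": [0,0.22,-8],"angular": [0,0,0]}
  ]
}}

```text
time: 52.8
tool_pos: [0.5676, -0.0249, 0.1044]
tcp_rot: [3.14, 0.084, 0.002]
wrist_force: [-0.1, -0.0, 0.9]
width: 0.704
```

Request:
{"op": "drive_tool", "data": {
  "deltas": [
    {"hand": 0.2,"offset": [0,0,0],"angular": [0,0,0]},
    {"hand": 0.2,"offset": [0,0,0],"angular": [0,0,0]},
    {"hand": 0.2,"offset": [0,0,0],"angular": [0,0,0]},
    {"hand": 0.2,"offset": [0,0,0],"angular": [0,0,0]},
    {"hand": 0.2,"offset": [0,0,0],"angular": [0,0,0]},
    {"hand": 0.2,"offset": [0,0,0.5],"angular": [0,0,0]},
    {"hand": 0.2,"offset": [0.2,0,1],"angular": [0,0,0]},
    {"hand": 0.2,"offset": [0.4,0,1],"angular": [0,0,0]}
  ]
}}

```text
time: 53.8
tool_pos: [0.5709, -0.0246, 0.1134]
tcp_rot: [3.14, 0.085, 0.0]
wrist_force: [-0.7, 0.4, -2.1]
width: 0.459
```

Request:
{"op": "drive_tool", "data": {
  "deltas": [
    {"hand": 0.2,"offset": [0,0,0],"angular": [0,0,0]},
    {"hand": 0.2,"offset": [0,0,-0.3],"angular": [0,0,0]},
    {"hand": 0.2,"offset": [0,0,-0.6],"angular": [0,0,0]},
    {"hand": 0.2,"offset": [0,0,-0.75],"angular": [0,0,0]},
    {"hand": 0.2,"offset": [0,0,-0.85],"angular": [0,0,0]},
    {"hand": 0.2,"offset": [0,0,-0.95],"angular": [0,0,0]},
    {"hand": 0.2,"offset": [0,0,-0.95],"angular": [0,0,0]}
  ]
}}

```text
time: 54.68
tool_pos: [0.5711, -0.0244, 0.1052]
tcp_rot: [-3.14, -0.085, -0.001]
wrist_force: [-3.3, -0.0, 4.9]
width: 0.455
```

Request:
{"op": "drive_tool", "data": {
  "deltas": [
    {"hand": 0.2,"offset": [0,0,0.07],"angular": [0,0,0]},
    {"hand": 0.55,"offset": [0,0,0.07],"angular": [0,0,0]},
    {"hand": 0.7,"offset": [0,0,0.07],"angular": [0,0,0]},
    {"hand": 0.7,"offset": [0,0,0.07],"angular": [0,0,0]},
    {"hand": 0.7,"offset": [0,0,2],"angular": [0,0,0]},
    {"hand": 0.7,"offset": [0,0,6],"angular": [0,0,0]},
    {"hand": 0.7,"offset": [0,0,11],"angular": [0,0,0]},
    {"hand": 0.7,"offset": [-3,-5,12],"angular": [0,0,0]}
  ]
}}

```text
time: 55.68
tool_pos: [0.5452, -0.0736, 0.2306]
tcp_rot: [3.139, 0.092, 0.018]
wrist_force: [0.8, -1.3, -0.0]
width: 0.704
```

Request:
{"op": "drive_tool", "data": {
  "deltas": [
    {"hand": 0.7,"offset": [-2,-5,0],"angular": [0,0,0]},
    {"hand": 0.7,"offset": [-4,-10,0],"angular": [0,0,0]},
    {"hand": 0.7,"offset": [-6,-15,0],"angular": [0,0,0]},
    {"hand": 0.7,"offset": [-8,-20,0],"angular": [0,0,0]},
    {"hand": 0.7,"offset": [-9,-25,0],"angular": [0,0,0]},
    {"hand": 0.7,"offset": [-10,-30,0],"angular": [0,0,0]},
    {"hand": 0.7,"offset": [-10,-30,0],"angular": [0,0,0]},
    {"hand": 0.7,"offset": [-10,-30,0],"angular": [0,0,0]}
  ]
}}

```text
time: 56.68
tool_pos: [0.4408, -0.3745, 0.2247]
tcp_rot: [3.14, 0.083, 0.001]
wrist_force: [-0.8, 0.2, 0.3]
width: 0.698
```

Run:
```python
from h import *
T,S=cam("top"),cam("side")
s=bot.read_state();print(s["time"],s["tool_pos"])
cv2.imwrite("pics/end2.png",np.hstack([cv2.resize(T["frame"][100:290,80:330],(440,334)),cv2.resize(S["frame"][100:350,150:400],(334,334))]))
m=blue(T["frame"]);n,l,st,ce=cv2.connectedComponentsWithStats(m)
for i in range(1,n):
    if st[i][4]>150 and 110<ce[i][1]<230 and ce[i][0]<320: print(ce[i].round(1),[onz(T,ce[i],h).round(4)[:2] for h in(.131,.141,.123,.101)])
```

```text
56.775 [ 0.4410911  -0.37360834  0.22432745]
[237.  130.7] [array([0.6419, 0.0355]), array([0.6393, 0.0353]), array([0.644 , 0.0357]), array([0.6499, 0.0361])]
[300.7 133.5] [array([ 0.6347, -0.097 ]), array([ 0.6322, -0.0959]), array([ 0.6368, -0.098 ]), array([ 0.6425, -0.1005])]
[266.7 165. ] [array([ 0.5687, -0.025 ]), array([ 0.5668, -0.0246]), array([ 0.5702, -0.0253]), array([ 0.5744, -0.0263])]
[112.4 205.2] [array([0.4897, 0.2889]), array([0.4886, 0.2861]), array([0.4906, 0.2911]), array([0.493 , 0.2973])]
```

View pics/end2.png

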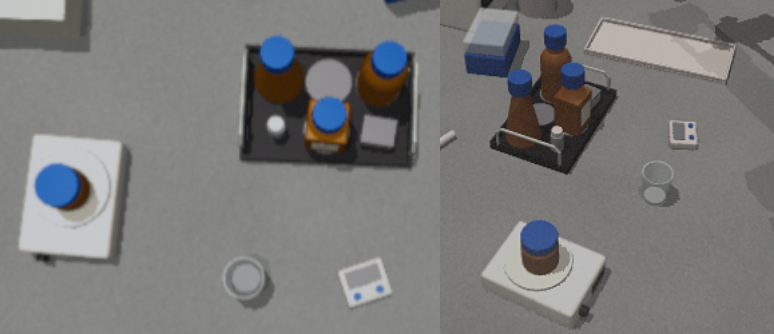

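The square bottle is now about 1 mm from its pad centre. Everything is upright and standing free, so I'm handing in.

```bash
python3 -c "
from workcell import bot
print(bot.finish_job())"
```

```text
the job is handed in; nothing more can be done
None
```

The job is done and handed in at about 57 s of the 136 s allowed. I cleared the three bottles into the side tray, where they stood together. The jar then went onto the stirrer plate, and each bottle went back to the pad it came from.

**Last checks:**
- **Bottles:** the final pictures show each one upright and standing free, about 1 mm from its pad centre.
- **Jar:** it stands upright on the plate, about 3 mm off centre by the top camera. The side camera puts it about 2 mm from there in x and 4 mm in y from the top view, so treat that figure as approximate.
- **Bystanders:** the vial, the small box and the beaker look unmoved; I judged this from the pictures, not by measuring.

**What went less well:**
- The first set-down, the square bottle in the side tray, met the floor about 3 mm early, with a wrist force of 11 N. I eased off before releasing.
- The square bottle's first return left it about 4 mm off its pad centre, so I picked it up again, moved it 4 mm and set it back down.

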